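Load the slotted sled and feed it under the terminal brush

TASK

First stand every lead terminal block on the bench upright in a slot of the plywood sled, one to a slot and fully down, while the sled is still at the right-hand end. Then pick up the wooden push stick and with it (not with the fingers) feed the sled along the fence, keeping it tight against the fence all the way, until its front end is against the end stop under the wire brush. Finally lay the push stick flat on its rubber mat again, along the mat, and leave the other things on the bench alone.

Things in the scene. Friction and masses are not known exactly. Their poses are not given: they have to be found in the camera images.
- station: fixed feeding station. Origin on the bench at the foot of the fence's near face; own x points through the fence, away from the robot, own y is the feed direction (to the robot's left), z up. Aluminium fence 28 mm high, own x 0 to 0.018, own y -0.32 to 0.24. Sled home against fence and stop: its origin is at own (-0.035, 0.102)
- stop (a point): middle of the end stop's face, 14 mm up, at station own (-0.0375, 0.202): aluminium bar 28 mm high that sticks out 75 mm from the fence towards the robot and stops the sled's front end
- brush (a point): lowest point of the round wire brush over the feed line, 93 mm above the bench, at station own (-0.036, 0.155); the brush is 64 mm in diameter, 55 mm long (along station x). Its shaft runs on over the fence to a green motor housing 170 mm high, behind the fence at station own x 0.05 to 0.14, own y 0.11 to 0.20
- sled: loose plywood sled, 70 mm (own x) x 200 mm (own y, feed direction) x 30 mm high, 350 g empty, square corners. Origin: centre of its underside, z up. Slides on the bench; starts at the fence's right-hand end, nearly parallel to it, 2 to 12 mm clear
- slot2 (a point): centre of the mouth of the sled's middle slot, on its top, at sled own (0, 0, 0.030). Five rectangular slots open upwards, each 35.5 mm along the sled's own x and 17 mm along its own y, 18 mm deep (floor 12 mm above the underside), centred on own x = 0 at own y = -0.072, -0.036, 0, 0.036, 0.072
- stick_grip (a point): centre of the raised handle of the wooden push stick (160 g), 37 mm above its underside. It lies flat: a bar 36 mm wide, 16 mm high, own x -0.08 to 0.05, with a handle block on it 56 mm (own x) x 20 mm (own y), from 16 to 54 mm above the underside. Own x points to the notched end, z up. Pinch the handle across own y
- stick_notch (a point): vertex of the 90-degree V notch in the push stick's front end, 55 mm ahead of the handle's centre along own x, 8 mm above the underside; the V opens along own x, its prongs 9 mm thick, 30 mm long, at 45 degrees either side, 16 mm high. It fits over a square corner of the sled
- mat: fixed black rubber mat behind the fence, 90 mm (own x) x 260 mm (own y) x 4 mm thick; origin at the centre of its underside. The push stick starts lying on it, along own y, and goes back there, notched end either way
- t0 (a point): lead battery terminal: plain grey upright block, 32 mm (own x) x 14 mm (own y) x 54 mm tall, 220 g, a dark bolt-hole disc on each broad face; starts standing on the bench on its 32 x 14 mm foot. Point: its centre, half-way up; z up. Absent (None) in some starts
- t1 (a point): lead battery terminal: plain grey upright block, 32 mm (own x) x 14 mm (own y) x 54 mm tall, 220 g, a dark bolt-hole disc on each broad face; starts standing on the bench on its 32 x 14 mm foot. Point: its centre, half-way up; z up. Absent (None) in some starts
- t2 (a point): lead battery terminal: plain grey upright block, 32 mm (own x) x 14 mm (own y) x 54 mm tall, 220 g, a dark bolt-hole disc on each broad face; starts standing on the bench on its 32 x 14 mm foot. Point: its centre, half-way up; z up. Absent (None) in some starts
- t3 (a point): lead battery terminal: plain grey upright block, 32 mm (own x) x 14 mm (own y) x 54 mm tall, 220 g, a dark bolt-hole disc on each broad face; starts standing on the bench on its 32 x 14 mm foot. Point: its centre, half-way up; z up. Absent (None) in some starts
- t4 (a point): lead battery terminal: plain grey upright block, 32 mm (own x) x 14 mm (own y) x 54 mm tall, 220 g, a dark bolt-hole disc on each broad face; starts standing on the bench on its 32 x 14 mm foot. Point: its centre, half-way up; z up. Absent (None) in some starts
- vent_cap: bystander: small green plastic vent cap, 30 mm wide, 18 mm high; not to be disturbed. Origin on its underside or axis
- hydro_float: bystander: yellow hydrometer float, a rod 16 mm thick, 76 mm long, lying; not to be disturbed. Origin on its underside or axis
- extension: bystander: steel socket extension, a rod 16 mm thick, 75 mm long, lying; not to be disturbed. Origin on its underside or axis
- side_terminal: bystander: round tarnished side terminal, 28 mm wide, 30 mm high with its stud; not to be disturbed. Origin on its underside or axis
- wrench: bystander: wrench lying on the bench; not to be disturbed. Origin on its underside or axis
- jar: bystander: amber jar, 60 mm wide, 90 mm high; not to be disturbed. Origin on its underside or axis

How it is judged:
On the way, in this order (a step that is already met when the one before it is completed fails the run):
1. every terminal present stands in a slot of the sled, before the sled is fed (x of t0 in the frame of sled between -0.008 and 0.008 m and y of t0 in the frame of sled between -0.085 and 0.085 m and z of each of t0, t1, t2, t3, t4 in the frame of sled below 0.043 m and angle between each of t0, t1, t2, t3, t4's own z axis and vertical below 0.12 rad and x of t1 in the frame of sled between -0.008 and 0.008 m and y of t1 in the frame of sled between -0.085 and 0.085 m and x of t2 in the frame of sled between -0.008 and 0.008 m and y of t2 in the frame of sled between -0.085 and 0.085 m and x of t3 in the frame of sled between -0.008 and 0.008 m and y of t3 in the frame of sled between -0.085 and 0.085 m and x of t4 in the frame of sled between -0.008 and 0.008 m and y of t4 in the frame of sled between -0.085 and 0.085 m and y of sled in the frame of station below -0.08 m), for 0.2 s.
2. the sled passes the middle of the fence, flush to it and driven by the push stick (y of sled in the frame of station between -0.06 and 0.06 m and x of sled in the frame of station above -0.04 m and angle between the y axis of sled and the y axis of station, either way round below 0.04 rad and contact force between stick and sled above 0.3 N), for 0.1 s.
3. the sled is against the end stop, flush to the fence, loaded (y of sled in the frame of station above 0.096 m and x of sled in the frame of station above -0.04 m and angle between the y axis of sled and the y axis of station, either way round below 0.04 rad and x of t0 in the frame of sled between -0.008 and 0.008 m and y of t0 in the frame of sled between -0.085 and 0.085 m and z of each of t0, t1, t2, t3, t4 in the frame of sled below 0.043 m and angle between each of t0, t1, t2, t3, t4's own z axis and vertical below 0.12 rad and x of t1 in the frame of sled between -0.008 and 0.008 m and y of t1 in the frame of sled between -0.085 and 0.085 m and x of t2 in the frame of sled between -0.008 and 0.008 m and y of t2 in the frame of sled between -0.085 and 0.085 m and x of t3 in the frame of sled between -0.008 and 0.008 m and y of t3 in the frame of sled between -0.085 and 0.085 m and x of t4 in the frame of sled between -0.008 and 0.008 m and y of t4 in the frame of sled between -0.085 and 0.085 m), for 0.2 s.
At the end, for the whole second after the job is handed in: Sled within 6 mm of the stop and 5 mm of the fence, parallel within 0.04 rad; every terminal upright (0.12 rad) in a slot, within 4 mm of the bottom; stick flat on the mat, handle within 35 mm across and 65 mm along of its centre, within 0.35 rad of its length; all at rest (all of step 3 and x of stick_grip in the frame of mat between -0.035 and 0.035 m and y of stick_grip in the frame of mat between -0.065 and 0.065 m and z of stick_grip in the frame of mat below 0.046 m and angle between stick_grip's own z axis and vertical below 0.12 rad and angle between the y axis of mat and the x axis of stick_grip, either way round below 0.35 rad and linear speed of each of stick, sled below 0.02 m/s); the robot touches nothing.
It fails at once if the sled leaves the fence by more than 9 mm or turns more than 0.1 rad from it while being fed (y of sled in the frame of station between -0.07 and 0.09 m and (x of sled in the frame of station below -0.044 m or angle between the y axis of sled and the y axis of station, either way round above 0.1 rad)).
It fails at once if the fingers push the sled once it is on its way (y of sled in the frame of station above -0.08 m and contact force between the fingers and sled above 1 N).
It fails at once if a bystander is shifted by more than 30 mm (distance of any of vent_cap, hydro_float, extension, side_terminal, wrench, jar from where it was at the start of the episode above 0.03 m).
Of terminal0, terminal1, terminal2, terminal3, terminal4 only 3 to 5 are there at a start; the rules pass over those that are not, and their reading is None.
At some moment in a run one of stick may be knocked a few centimetres aside while the robot is not near it.
It also fails if it takes over 210 s, if anything falls off the work surface, if the arm or the gripper's body presses on something with over 40 N, if the wrist force passes 120 N, or if a joint passes its speed limit or range.

ROBOT

A 6-joint arm with a two-finger parallel gripper is mounted at the origin on the work surface. World frame = base frame: x ahead of the robot, y to its left, z up, the work surface at z = 0. Lengths are in m, angles in rad, forces in N, time in s.
With the tool pointing down it reaches from about 0.375 to 0.975 m from the base axis. Payload 3.8 kg.
Tool frame: the origin (TCP) lies midway between the tips of the shut fingers; the grasp point (between the pads) lies 19 mm behind it (bot.grip_point_offset is the z of the grasp point in the tool frame, in m); z points along the fingers, y is the line along which they close (so a half turn about z gives the same grasp; the last joint's range is limited). The gripper opens to 85 mm and grips with 20 to 120 N. Pads are 22 mm wide; open, the fingers measure 114 mm over their backs; the gripper's body (76 mm by 85 mm) begins 54 mm behind the grasp point. The pads swing forward as they close: fully open they stand 13 mm farther back than shut.
Start: joints at [-1.373, 0.264, 1.604, -0, 1.274, -0.037], TCP at [0.157, -0.656, 0.231] pointing down, gripper open.
Joint ranges: [-2.63, 2.63], [-0.94, 2.18], [0.31, 2.57], [-1.31, 4.45], [0, 2.66], [-2.55, 2.55]. Speed limits (rad/s): [2.57, 2.57, 3.14, 3.14, 3.14, 3.14].

INTERFACE

Orientations are given as a rotation vector (axis times angle).
In Python, from workcell import sensors, optics, order, bot gives the robot as it stands.
- The arm moves only by the tool play_rows, never from a script. Its argument "commands" is a list of rows, each a list of 6 numbers: the shift along the tool's x, y, z in cm, then the turn, a rotation vector about the tool's x, y, z in rad. In form: [[dx, dy, dz, wx, wy, wz], ...]. A call has 1 to 5 rows; each row shifts and turns the commanded pose from where the row before left it, along the tool's axes as they then stand; what a row does not reach is not made up. A row lasts 1/12 s, in which the tool goes at most 41.7 mm and 7.16 degrees, less where a joint would pass 70% of its speed; a pose out of reach is approached as far as the arm can. A call with a gripper value outside its range is refused whole. "grip" is the closure, from 0 (fully open) to 1 (shut), set as the call begins (left out, the last holds). The fingers move at their own pace and stop on an object; "force" is the grip in N (left out, the last holds). Time passes only in rows, so rows that do not move let the fingers close. It gives the time, the measured TCP pose, the force, the opening and the grip force at its end, in the units of the state.
- sensors.read_state(): the state, without advancing time (a new reading comes with each control period).
- optics.read_camera(name): name is "side" or "top" or "wrist"; returns the picture (420x560x3 uint8, red, green, blue); there is no depth.
- optics.camera_info(name): a dict with "mtx" (3x3 intrinsics, pixels), "R" (3x3) and "t" (3): a world point X has camera coordinates R X + t. Camera axes: x right, y down, z forward; pixel columns grow to the right and rows downward; lengths in m; the calibration is good to about 2 mm. A picture is of the moment at which its call begins: read the wrist's pose just before it. camera_info takes no time and is no camera call; for the wrist camera it gives the pose at the moment of the call.
- order.finish_job(): hands the job in; it is judged then, once.
The state is a dict: "time": time; "q": joint angles; "joint_vel": joint speeds; "joint_torque": joint torques, N m; "tool_pos": TCP position; "tcp_rot": TCP orientation; "wrist_force": force on the tool from outside, world axes, zero at the start; "torque": the same for the moment, N m; "width": opening from 0.0 (shut) to 1.0 (fully open); "grip_force": force on a finger pad.
Only numpy, scipy, OpenCV 4.12 (cv2) and the standard library are available. Lean on these libraries where they do the work, as an engineer would, in place of code of your own. Each camera call takes 0.05 s, during which the arm holds its last target. There are 200 camera calls.

## Working session

There is one attempt and no reset: what is moved stays moved. The work goes in short steps, Python scripts to look and compute and a tool call to move; the robot and the scene stay as the last step left them, time stands still between calls to the robot, and variables do not carry over. Pictures are saved under pics/ and viewed, at most 14 in all, crops included, and the job is handed in when it is done.

Besides the shell and the picture viewer there is one more tool, called after "Request:" as a command line: name --pt "numbers of a row" for each row, then --argument value for the rest. play_rows: Moves the arm, as the interface text tells. Its arguments: {"type":"object","properties":{"commands":{"type":"array","items":{"type":"array","items":{"type":"number"}}},"grip":{"type":"number"},"force":{"type":"number"}},"required":["commands"]}

```bash
mkdir -p pics; ls
python3 - <<'E'
from workcell import sensors, optics, order, bot
import cv2
print(sensors.read_state(), bot.grip_point_offset)
for n in ("top","side","wrist"):
    i=optics.camera_info(n); print(n,i)
    cv2.imwrite(f"pics/{n}0.png",optics.read_camera(n)[:,:,::-1])
E
```

```text
pics
{'time': 0.0, 'q': array([-1.37289803e+00,  2.64766932e-01,  1.60537804e+00, -3.82719748e-05,
        1.27370225e+00, -3.68790631e-02]), 'joint_vel': array([-3.29695823e-05, -8.94079300e-05,  9.87284809e-04, -1.30534007e-03,
        1.51683612e-04, -2.97198224e-04]), 'joint_torque': array([ 6.18199683e-04, -5.15107083e+01, -3.67316222e+01, -1.53300562e-04,
        1.28629882e-02,  1.73516241e-05]), 'tool_pos': array([ 0.1568779 , -0.65576156,  0.22995057]), 'tcp_rot': array([-3.11774080e+00, -3.67695681e-01,  3.41847975e-04]), 'wrist_force': array([ 1.01432047, -0.80429534,  0.42432226]), 'torque': array([-0.01399547,  0.02807121,  0.05832618]), 'grip_force': 0.0, 'width': 1.0004126917237148} -0.0187
top {'mtx': array([[538.95538593,   0.        , 264.60101441],
       [  0.        , 538.95538593, 217.64414613],
       [  0.        ,   0.        ,   1.        ]]), 'R': array([[-0.02977091, -0.99930448, -0.02245571],
       [-0.98947989,  0.03264531, -0.14093908],
       [ 0.14157412,  0.01802359, -0.98976357]]), 't': array([0.09283453, 0.54020518, 1.36274102])}
side {'mtx': array([[421.38122375,   0.        , 283.85652994],
       [  0.        , 421.38122375, 208.0657191 ],
       [  0.        ,   0.        ,   1.        ]]), 'R': array([[-0.80480137, -0.59353172,  0.00385348],
       [-0.38325345,  0.51469447, -0.76694615],
       [ 0.4532235 , -0.61871617, -0.6416999 ]]), 't': array([0.48790442, 0.25258294, 0.85766712])}
wrist {'mtx': array([[337.04565555,   0.        , 285.59473692],
       [  0.        , 337.04565555, 206.48045948],
       [  0.        ,   0.        ,   1.        ]]), 'R': array([[ 0.23293715, -0.97248903, -0.00231596],
       [-0.92166163, -0.22152123,  0.31854072],
       [-0.3102904 , -0.07206544, -0.94790635]]), 't': array([-0.67332594, -0.04119394,  0.38057376])}
```

View pics/top0.png

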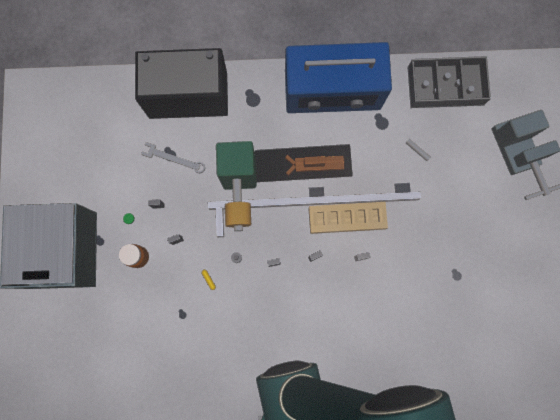

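View pics/side0.png

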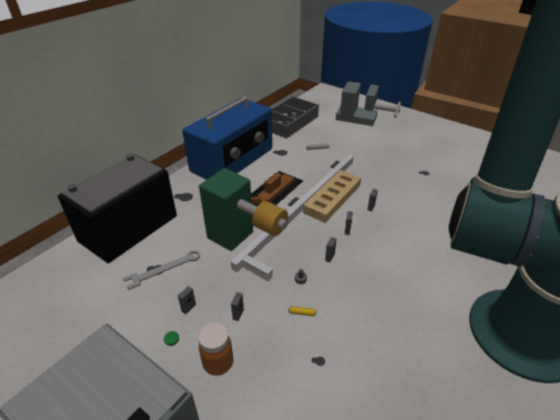

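The top view shows five terminals at about (156,203), (175,239), (274,262), (316,256) and (362,257). The sled is at (347,217), the stick on its mat at (318,162), and the fence runs from (208,205) to (420,195). The side view agrees. I'll take coarse measurements from the top camera, then refine with the wrist camera.

```bash
cat > h.py <<'E'
from workcell import sensors, optics, order, bot
import cv2, numpy as np
from scipy.spatial.transform import Rotation as Ro
def ray(info,uv,z):
    uv=np.atleast_2d(np.asarray(uv,float)); d=np.c_[uv,np.ones(len(uv))]@np.linalg.inv(info['mtx']).T
    d=d@info['R']; c=-info['R'].T@info['t']
    return c+d*((z-c[2])/d[:,2])[:,None]
def proj(info,X):
    p=(np.atleast_2d(X)@info['R'].T+info['t'])@info['mtx'].T; return p[:,:2]/p[:,2:]
def grab(n,save=None):
    i=optics.camera_info(n); im=optics.read_camera(n)
    if save: cv2.imwrite(f"pics/{save}.png",im[:,:,::-1])
    return i,im
def tri(i1,u1,i2,u2):
    P=[i['mtx']@np.c_[i['R'],i['t']] for i in(i1,i2)]
    X=cv2.triangulatePoints(P[0],P[1],np.float64(u1).reshape(2,1),np.float64(u2).reshape(2,1)); return (X[:3]/X[3]).ravel()
def go(xyz,yaw,tilt=None,per=4.0):
    """rows to TCP xyz, tool down, tool y-axis heading = yaw (mod pi)"""
    s=sensors.read_state(); R0=Ro.from_rotvec(s['tcp_rot']); q6=s['q'][5]
    best=None
    for k in(0,1,2,-1):
        y=np.array([np.cos(yaw+k*np.pi),np.sin(yaw+k*np.pi),0]); z=np.array([0,0,-1.]); x=np.cross(y,z)
        R1=Ro.from_matrix(np.c_[x,y,z]); dr=(R0.inv()*R1).as_rotvec()
        if best is None or np.linalg.norm(dr)<np.linalg.norm(best[1])-1e-6: best=(R1,dr)
    R1,dr=best; d=R1.inv().apply(np.asarray(xyz)-s['tool_pos'])*100
    print('turn first',dr.round(4),'then shift cm in turned tool axes',d.round(2),'|tool x',R1.as_matrix()[:,0].round(3),'y',R1.as_matrix()[:,1].round(3),'q6',q6.round(2))
E
python3 - <<'E'
from h import *
i=optics.camera_info('top'); im=cv2.imread('pics/top0.png'); hsv=cv2.cvtColor(im,cv2.COLOR_BGR2HSV)
def blobs(m,amin,amax,z,nm):
    for c in cv2.findContours(m.astype(np.uint8)*255,cv2.RETR_EXTERNAL,cv2.CHAIN_APPROX_NONE)[0]:
        a=cv2.contourArea(c)
        if amin<a<amax:
            r=cv2.minAreaRect(c); b=ray(i,cv2.boxPoints(r),z)[:,:2]
            e=b[1]-b[0],b[2]-b[1]; L=[np.linalg.norm(v) for v in e]; l=e[int(np.argmax(L))]
            print(nm,np.round(r[0]),b.mean(0).round(4),'size',np.round(L,3),'ang',round(np.degrees(np.arctan2(l[1],l[0])),1))
H,S,V=[hsv[:,:,k] for k in range(3)]
roi=np.zeros(H.shape,bool); roi[140:300,110:440]=1
blobs(roi&(H<30)&(H>12)&(S>80)&(V>120),500,3000,.03,'sled')
blobs(roi&(H<16)&(S>110)&(V<190),100,3000,.03,'wood')
blobs(roi&(V<125)&(S<60),20,250,.054,'grey')
blobs(roi&(V>180)&(S<40),500,6000,.028,'white')
blobs(roi&(V<45),500,9000,.004,'black')
print(proj(optics.camera_info('wrist'),[[.6,-.3,.03]]), -i['R'].T@i['t'])
w=optics.camera_info('wrist'); s=sensors.read_state(); Rt=Ro.from_rotvec(s['tcp_rot'])
print('cam in tool',Rt.inv().apply(-w['R'].T@w['t']-s['tool_pos']),'axis',Rt.inv().apply(w['R'][2]),'xaxis',Rt.inv().apply(w['R'][0]))
E
```

```text
sled [347. 217.] [ 0.539  -0.1402] size [0.197 0.07 ] ang -88.5
wood [314. 164.] [ 0.6821 -0.0604] size [0.151 0.046] ang -92.0
grey [236. 258.] [0.4399 0.1509] size [0.02  0.025] ang -136.5
grey [175. 240.] [0.4917 0.3074] size [0.04  0.021] ang -73.2
grey [240. 228.] [0.5173 0.1395] size [0.041 0.013] ang -91.9
grey [287. 205.] [0.5715 0.0181] size [0.188 0.006] ang -90.2
grey [156. 204.] [0.5858 0.3563] size [0.042 0.021] ang -91.9
grey [316. 192.] [ 0.6046 -0.0593] size [0.036 0.024] ang -92.0
grey [402. 188.] [ 0.6076 -0.2811] size [0.041 0.024] ang -92.0
grey [170. 152.] [0.7233 0.3204] size [0.017 0.033] ang -136.9
grey [416. 151.] [ 0.703  -0.3236] size [0.005 0.069] ang -134.5
white [331. 199.] [ 0.589  -0.0995] size [0.468 0.016] ang -89.2
[[-149.09987867 -724.22942642]] [0.34435707 0.05057331 1.42701209]
cam in tool [ 0.08237521 -0.00047415 -0.14223398] axis [-3.18597910e-01 -1.70795654e-04  9.47889942e-01] xaxis [3.30969628e-04 9.99999903e-01 2.91428209e-04]
```

```bash
python3 -c "
import cv2
a=cv2.imread('pics/top0.png')[140:300,110:430]; cv2.imwrite('pics/top0c.png',cv2.resize(a,None,fx=2.5,fy=2.5,interpolation=cv2.INTER_CUBIC))"
```

```text
(no output)
```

View pics/top0c.png

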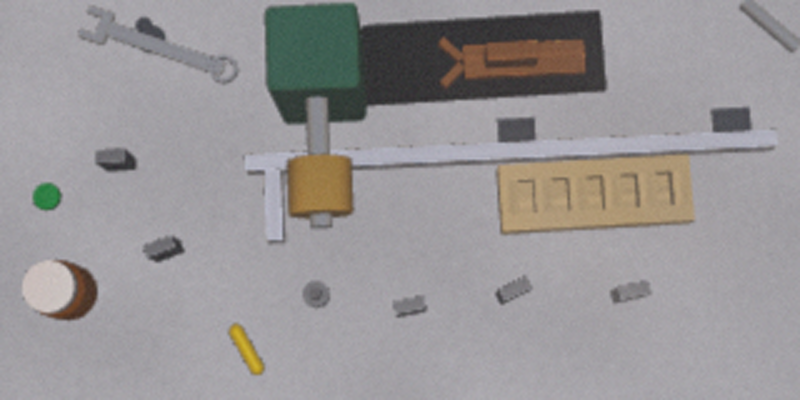

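The crop shows all five terminals clear of other things, with the slots open. Next I'll move the wrist camera over the right-hand group.

Run:
```python
from h import *
go([.48,-.15,.25],-np.pi/2); go([.48,-.05,.25],-np.pi/2)
```

```text
turn first [-1.700e-03  2.000e-04  2.348e-01] then shift cm in turned tool axes [ 32.31 -50.59  -1.98] |tool x [1. 0. 0.] y [ 0. -1.  0.] q6 -0.04
turn first [-1.700e-03  2.000e-04  2.348e-01] then shift cm in turned tool axes [ 32.31 -60.59  -1.98] |tool x [1. 0. 0.] y [ 0. -1.  0.] q6 -0.04
```

Request:
play_rows --pt "0 0 0 0 0 0.1174" --pt "0 0 0 0 0 0.1174" --pt "2.15 -3.37 -0.13 0 0 0" --pt "2.15 -3.37 -0.13 0 0 0" --pt "2.15 -3.37 -0.13 0 0 0" --grip 0.3

```text
time: 0.57
tool_pos: [0.2215, -0.5542, 0.2342]
tcp_rot: [-3.14, 0.003, 0.0]
wrist_force: [0.5, 0.1, -0.3]
width: 0.704
grip_force: 0.0
```

Request:
play_rows --pt "2.15 -3.37 -0.13 0 0 0" --pt "2.15 -3.37 -0.13 0 0 0" --pt "2.15 -3.37 -0.13 0 0 0" --pt "2.15 -3.37 -0.13 0 0 0" --pt "2.15 -3.37 -0.13 0 0 0"

```text
time: 0.98
tool_pos: [0.3295, -0.3849, 0.2415]
tcp_rot: [-3.141, 0.001, 0.0]
wrist_force: [1.5, 0.6, -0.2]
width: 0.701
grip_force: 0.0
```

Request:
play_rows --pt "2.15 -3.37 -0.13 0 0 0" --pt "2.15 -3.37 -0.13 0 0 0" --pt "2.15 -3.37 -0.13 0 0 0" --pt "2.15 -3.37 -0.13 0 0 0" --pt "2.15 -3.37 -0.13 0 0 0"

```text
time: 1.4
tool_pos: [0.437, -0.2165, 0.2482]
tcp_rot: [3.141, -0.0, 0.0]
wrist_force: [1.6, -0.8, 0.8]
width: 0.699
grip_force: 0.0
```

Request:
play_rows --pt "2.15 -3.37 -0.13 0 0 0" --pt "2.15 -3.37 -0.13 0 0 0" --pt "0 0 0 0 0 0" --pt "0 0 0 0 0 0"

```text
time: 1.73
tool_pos: [0.4802, -0.1491, 0.2506]
tcp_rot: [-3.142, -0.007, 0.001]
wrist_force: [-0.6, -0.4, -0.3]
width: 0.701
grip_force: 0.0
```

Run:
```python
from h import *
import pickle
i,im=grab('wrist','w1'); pickle.dump(i,open('w1.pkl','wb')); print(sensors.read_state()['tool_pos'])
```

```text
[ 0.47947356 -0.15032783  0.25044107]
```

View pics/w1.png

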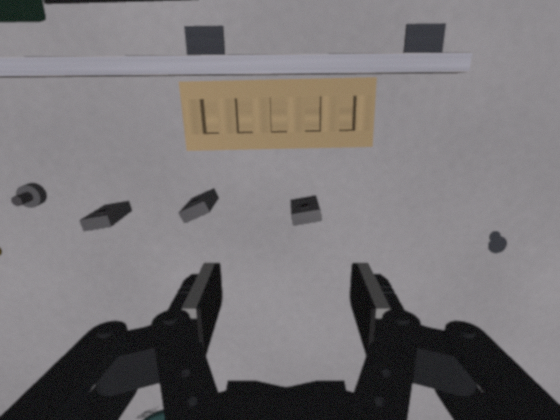

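The wrist view shows the sled with its top at rows 80–148, and the lit top faces of three terminals at about (97,223), (192,212) and (307,216). Their darker broad faces are just above them. I'll take a second view for heights.

Request:
play_rows --pt "0 -3.3 0 0 0 0" --pt "0 -3.3 0 0 0 0" --pt "0 -3.4 0 0 0 0" --pt "0 0 0 0 0 0" --pt "0 0 0 0 0 0"

```text
time: 2.2
tool_pos: [0.4789, -0.0513, 0.2506]
tcp_rot: [3.141, 0.001, -0.001]
wrist_force: [-0.4, -1.1, 0.7]
width: 0.7
grip_force: 0.0
```

```bash
cat >> h.py <<'E'
def rects(m,amin,amax,info,z,dil=0):
    out=[]
    for c in cv2.findContours(m.astype(np.uint8)*255,cv2.RETR_EXTERNAL,cv2.CHAIN_APPROX_NONE)[0]:
        if not amin<cv2.contourArea(c)<amax: continue
        P=ray(info,c[:,0,:],z)[:,:2]; r=cv2.minAreaRect((P*1000).astype(np.float32)); b=cv2.boxPoints(r)/1000
        e=b[1]-b[0],b[2]-b[1]; L=[np.linalg.norm(v) for v in e]; l=e[int(np.argmax(L))]
        out.append(dict(px=c[:,0,:].mean(0),c=b.mean(0),L=sorted(np.round(L,4)),ang=(np.arctan2(l[1],l[0])%np.pi),quad=cv2.boxPoints(cv2.minAreaRect(c)),cpx=np.array(cv2.minAreaRect(c)[0])))
    return sorted(out,key=lambda o:o['px'][0])
E
python3 - <<'E'
from h import *
import pickle
i2,im2=grab('wrist','w2'); pickle.dump(i2,open('w2.pkl','wb'))
i1=pickle.load(open('w1.pkl','rb')); im1=cv2.imread('pics/w1.png')[:,:,::-1]
for p in [(97,223),(97,210),(192,212),(195,200),(307,216),(307,203),(250,240)]: print(p,im1[p[1],p[0]])
res=[]
for i,im in((i1,im1),(i2,im2)):
    h=cv2.cvtColor(im,cv2.COLOR_RGB2HSV); V=h[:,:,2]; roi=np.zeros(V.shape,bool); roi[160:262]=1
    m=roi&(V>80)&(V<135)&(h[:,:,1]<60)
    t=rects(m,150,900,i,.054)
    for o in t: print('top',o['px'].round(1),o['c'].round(4),o['L'],np.degrees(o['ang']).round(1))
    s=rects((h[:,:,0]>10)&(h[:,:,0]<30)&(h[:,:,1]>70)&(V>100),3000,20000,i,.03)
    for o in s: print('sled',o['px'].round(1),o['c'].round(4),o['L'],np.degrees(o['ang']).round(2))
    res.append((t,s))
E
```

```text
(97, 223) [83 83 86]
(97, 210) [55 54 55]
(192, 212) [86 84 87]
(195, 200) [25 25 27]
(307, 216) [92 91 95]
(307, 203) [30 28 32]
(250, 240) [140 136 141]
top [ 29.1 195.6] [0.4585 0.1218] [np.float32(0.0265), np.float32(0.0427)] 114.9
top [198.7 205.3] [ 0.4489 -0.0563] [np.float32(0.0244), np.float32(0.0508)] 116.8
top [304.9 210.3] [ 0.4445 -0.169 ] [np.float32(0.0327), np.float32(0.0343)] 100.5
top [496.2 242.2] [ 0.4077 -0.3796] [np.float32(0.0221), np.float32(0.0296)] 48.7
sled [278.6 112.9] [ 0.541  -0.1403] [np.float32(0.0682), np.float32(0.1978)] 91.51
top [ 49.2 165.8] [0.4904 0.1917] [np.float32(0.0124), np.float32(0.0361)] 90.1
top [111.7 195.1] [0.4589 0.1318] [np.float32(0.0265), np.float32(0.0361)] 131.3
top [284.9 204.7] [ 0.4489 -0.0495] [np.float32(0.03), np.float32(0.0382)] 114.5
sled [ 33.4 122. ] [0.5318 0.2185] [np.float32(0.0789), np.float32(0.0838)] 178.36
sled [371.8 111.8] [ 0.5411 -0.1401] [np.float32(0.0682), np.float32(0.1976)] 91.51
```

View pics/w2.png

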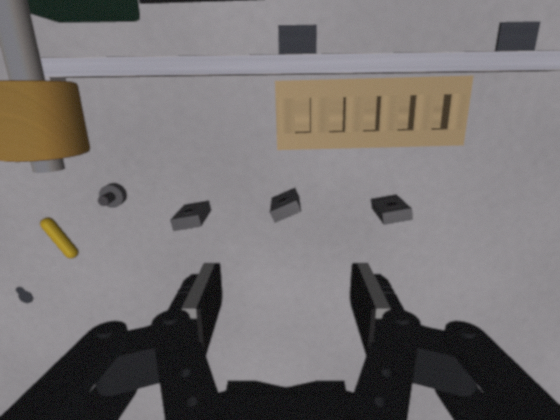

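The second view shows the three terminal tops at about (185,223), (287,212) and (395,215), and the same sled. I'll segment the tops properly.

```bash
cat >> h.py <<'E'
def tops(i,im,z=.054,rows=(150,262)):
    V=cv2.GaussianBlur(im,(0,0),.6).max(2); sil=V<118; sil[:rows[0]]=0; sil[rows[1]:]=0
    m=cv2.morphologyEx((sil&(V>68)).astype(np.uint8),cv2.MORPH_OPEN,np.ones((4,4),np.uint8))
    return [o for o in rects(m,60,1500,i,z) if .006<o['L'][0]<.024 and .022<o['L'][1]<.045]
E
python3 - <<'E'
from h import *
import pickle
R=[]
for n in('w1','w2'):
    i=pickle.load(open(n+'.pkl','rb')); im=cv2.imread(f'pics/{n}.png')[:,:,::-1]; t=tops(i,im); R.append((i,t))
    for o in t: print(n,o['cpx'].round(1),o['c'].round(4),o['L'],np.degrees(o['ang']).round(1))
(i1,a),(i2,b)=R
for p in a:
    for q in b:
        X=tri(i1,p['cpx'],i2,q['cpx'])
        if abs(X[2]-.054)<.015 and np.hypot(*(p['c']-q['c']))<.01: print('tri',X.round(4))
E
```

```text
w1 [ 29.9 196.7] [0.4577 0.12  ] [np.float32(0.0205), np.float32(0.0253)] 26.1
w1 [ 95.5 224.2] [0.4271 0.0565] [np.float32(0.0147), np.float32(0.0313)] 96.0
w1 [194.4 212.7] [ 0.4409 -0.0511] [np.float32(0.0151), np.float32(0.0317)] 114.5
w1 [307.1 218.3] [ 0.4352 -0.1718] [np.float32(0.0139), np.float32(0.0322)] 101.2
w2 [ 66.2 157.6] [0.4988 0.1713] [np.float32(0.0144), np.float32(0.0404)] 122.7
w2 [112.6 196.4] [0.458  0.1307] [np.float32(0.0202), np.float32(0.0248)] 32.5
w2 [186.4 223.8] [0.4272 0.0564] [np.float32(0.0137), np.float32(0.0314)] 99.5
w2 [287.1 211.8] [ 0.4412 -0.0524] [np.float32(0.0137), np.float32(0.0333)] 115.2
w2 [398.1 217. ] [ 0.4354 -0.1716] [np.float32(0.0136), np.float32(0.0315)] 100.9
tri [0.4278 0.0557 0.0554]
tri [ 0.4425 -0.0524  0.058 ]
tri [ 0.4348 -0.1719  0.0528]
```

Run:
```python
from h import *
go([.435,-.172,.085],np.radians(101-180))
```

```text
turn first [ 0.001   0.0003 -0.1923] then shift cm in turned tool axes [-6.61 10.92 16.57] |tool x [0.982 0.191 0.   ] y [ 0.191 -0.982  0.   ] q6 1.41
```

Request:
play_rows --pt "0 0 0 0 0 -0.096" --pt "0 0 0 0 0 -0.096" --pt "-1.65 2.73 3.0 0 0 0" --pt "-1.65 2.73 3.0 0 0 0" --pt "-1.65 2.73 3.0 0 0 0"

```text
time: 2.67
tool_pos: [0.4479, -0.1395, 0.165]
tcp_rot: [3.125, 0.299, 0.003]
wrist_force: [0.5, -0.6, -0.7]
width: 0.694
grip_force: 0.0
```

Request:
play_rows --pt "-1.65 2.73 3.0 0 0 0" --pt "0 0 0 0 0 0" --pt "0 0 0 0 0 0"

```text
time: 2.92
tool_pos: [0.4347, -0.1673, 0.1343]
tcp_rot: [-3.126, -0.291, 0.007]
wrist_force: [0.2, -0.3, 0.9]
width: 0.7
grip_force: 0.0
```

Run:
```python
from h import *
i,im=grab('wrist','w3'); s=sensors.read_state(); print(s['tool_pos'],s['width'])
for o in tops(i,im,rows=(100,420)): print(o['cpx'].round(1),o['c'].round(4),o['L'],np.degrees(o['ang']).round(1))
go([.435,-.172,.026],np.radians(101-180))
```

```text
[ 0.43665097 -0.16686658  0.13606314] 0.6985709119017434
[119.8 177.3] [ 0.4413 -0.051 ] [np.float32(0.015), np.float32(0.0315)] 113.9
[292.5 216. ] [ 0.4356 -0.1714] [np.float32(0.0135), np.float32(0.0319)] 100.7
turn first [-0.0008  0.0012 -0.0045] then shift cm in turned tool axes [-0.26  0.47 11.01] |tool x [0.982 0.191 0.   ] y [ 0.191 -0.982  0.   ] q6 0.97
```

View pics/w3.png

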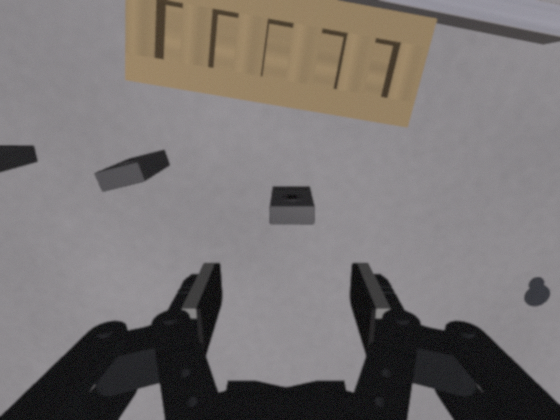

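The close view shows terminal C's top at (292,216) between the open fingers, about 5 mm off centre. I'll descend, grip and lift.

Request:
play_rows --pt "-0.15 0.45 2.0 0 0 0" --pt "0 0 3.0 0 0 0" --pt "0 0 3.0 0 0 0" --pt "0 0 2.9 0 0 0" --pt "0 0 0 0 0 0"

```text
time: 3.38
tool_pos: [0.4342, -0.1682, 0.0241]
tcp_rot: [-3.123, -0.301, 0.01]
wrist_force: [-1.1, 0.8, -1.0]
width: 0.698
grip_force: 0.0
```

Request:
play_rows --pt "0 0 0 0 0 0" --pt "0 0 0 0 0 0" --pt "0 0 0 0 0 0" --pt "0 0 0 0 0 0" --pt "0 0 0 0 0 0" --grip 0.8 --force 40

```text
time: 3.8
tool_pos: [0.4397, -0.1707, 0.0302]
tcp_rot: [3.124, 0.301, 0.008]
wrist_force: [-0.2, 0.4, 7.7]
width: 0.366
grip_force: 41.3
```

Request:
play_rows --pt "0 0 0 0 0 0" --pt "0 0 -3 0 0 0" --pt "0 0 -4 0 0 0" --pt "0 0 -4 0 0 0" --pt "0 0 0 0 0 0"

```text
time: 4.22
tool_pos: [0.4427, -0.1721, 0.1466]
tcp_rot: [3.119, 0.301, 0.021]
wrist_force: [1.4, 1.0, -1.8]
width: 0.364
grip_force: 40.9
```

Run:
```python
from h import *
s=sensors.read_state(); print(s['tool_pos'],s['width'],s['grip_force'])
a=np.radians(1.5);c=np.array([.541,-.1402]);u=np.array([-np.sin(a),np.cos(a)])
p=c-.072*u; print(p); go([*p,.14],a)
```

```text
[ 0.4427227  -0.17213484  0.14661233] 0.3641981444429796 40.91712176799774
[ 0.54288474 -0.21217533]
turn first [ 0.0163 -0.0042 -1.4049] then shift cm in turned tool axes [-4.26  9.91  0.66] |tool x [-0.026  1.     0.   ] y [1.    0.026 0.   ] q6 0.96
```

Run:
```python
from h import *
for k in range(4):
    i,im=grab('wrist','w4' if k==3 else None); s=sensors.read_state(); w=Ro.from_rotvec(s['tcp_rot']).as_matrix()
    print(s['tool_pos'].round(4),w[:,2].round(4),(-i['R'].T@i['t']).round(4),i['R'][2].round(3))
```

```text
[ 0.4412 -0.1715  0.1434] [ 0.0109 -0.0049 -0.9999] [ 0.5214 -0.155   0.2899] [-0.299 -0.067 -0.952]
[ 0.4389 -0.1704  0.1404] [ 0.0055 -0.0024 -1.    ] [ 0.5204 -0.1546  0.2864] [-0.302 -0.065 -0.951]
[ 0.4371 -0.1696  0.1381] [ 1.2e-03 -5.0e-04 -1.0e+00] [ 0.5188 -0.1539  0.283 ] [-0.308 -0.063 -0.949]
[ 0.436  -0.1691  0.1366] [-1.7e-03  8.0e-04 -1.0e+00] [ 0.5177 -0.1534  0.2804] [-0.312 -0.061 -0.948]
```

View pics/w4.png

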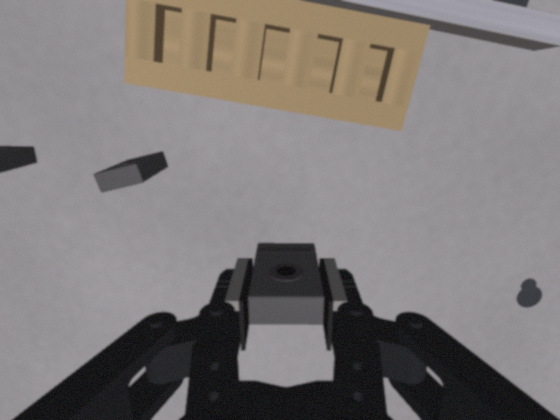

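Terminal C is gripped and its top face is centred at about (286,310) between the pads, level. Next I'll work out its tool-frame offset and move over slot −0.072.

```bash
cat >> h.py <<'E'
def held(i,im,s,h=.028):
    """offset of held terminal's top centre in tool frame (tool x,y), from its lit top face"""
    V=cv2.GaussianBlur(im,(0,0),.6).max(2)
    col=V[285:345,278:296].mean(1).astype(float)
    rows=np.where((col>62)&(col<118))[0]+285
    Rt=Ro.from_rotvec(s['tcp_rot'])
    f=lambda r:Rt.inv().apply(ray(i,[[286.,r]],s['tool_pos'][2]+h)[0]-s['tool_pos'])
    return rows.min(),rows.max(),f(rows.min()-.5).round(4),f(rows.max()+.5).round(4)
E
python3 - <<'E'
from h import *
for k in range(3): i,im=grab('wrist','w5')
s=sensors.read_state(); i=optics.camera_info('wrist')
print(cv2.GaussianBlur(im,(0,0),.6).max(2)[285:345:2,278:296].mean(1).round())
print(held(i,im,s)); print(s['tool_pos'].round(4),s['tcp_rot'])
a=np.radians(1.5);c=np.array([.541,-.1402]);u=np.array([-np.sin(a),np.cos(a)])
p=c-.072*u; print(p); go([*p,.14],a)
E
```

```text
[ 44.  44.  44.  44.  44.  52.  78.  92.  93.  93.  92.  92.  92.  92.
  92.  91.  91.  91.  91. 103. 142. 154. 153. 153. 153. 154. 154. 155.
 155. 155.]
(np.int64(296), np.int64(323), array([ 0.0071, -0.0003, -0.028 ]), array([-0.006 , -0.0003, -0.028 ]))
[ 0.4354 -0.1689  0.1354] [-3.12494597 -0.30094988  0.00590678]
[ 0.54288474 -0.21217533]
turn first [-4.600e-03  1.200e-03 -1.405e+00] then shift cm in turned tool axes [-4.61 10.63 -0.46] |tool x [-0.026  1.     0.   ] y [1.    0.026 0.   ] q6 0.96
```

Request:
play_rows --pt "0 0 0 0 0 -0.117" --pt "0 0 0 0 0 -0.117" --pt "0 0 0 0 0 -0.117" --pt "0 0 0 0 0 -0.117" --pt "0 0 0 0 0 -0.117"

```text
time: 4.98
tool_pos: [0.4359, -0.1691, 0.1358]
tcp_rot: [-2.902, -1.197, 0.004]
wrist_force: [-0.0, 0.8, -2.1]
width: 0.363
grip_force: 40.8
```

Request:
play_rows --pt "0 0 0 0 0 -0.117" --pt "0 0 0 0 0 -0.117" --pt "0 0 0 0 0 -0.117" --pt "0 0 0 0 0 -0.117" --pt "0 0 0 0 0 -0.117"

```text
time: 5.4
tool_pos: [0.436, -0.1692, 0.1358]
tcp_rot: [-2.433, -1.983, 0.002]
wrist_force: [-0.3, -0.5, -1.8]
width: 0.367
grip_force: 40.8
```

Request:
play_rows --pt "0 0 0 0 0 -0.117" --pt "0 0 0 0 0 -0.118" --pt "-1.5 3.5 0 0 0 0" --pt "-1.5 3.5 0 0 0 0" --pt "-1.6 3.6 0 0 0 0"

```text
time: 5.82
tool_pos: [0.5437, -0.2125, 0.1354]
tcp_rot: [-2.19, -2.248, 0.002]
wrist_force: [-1.1, -1.2, -1.5]
width: 0.366
grip_force: 40.8
```

Request:
play_rows --pt "0 0 0 0 0 0" --pt "0 0 0 0 0 0" --pt "0 0 0 0 0 0" --pt "0 0 0 0 0 0" --pt "0 0 0 0 0 0"

```text
time: 6.23
tool_pos: [0.5429, -0.2123, 0.137]
tcp_rot: [-2.191, -2.249, 0.001]
wrist_force: [0.1, 0.8, -2.6]
width: 0.362
grip_force: 41.0
```

```bash
cat >> h.py <<'E'
def sledrect(i,im,z=.03):
    h=cv2.cvtColor(im,cv2.COLOR_RGB2HSV)
    m=((h[:,:,0]>10)&(h[:,:,0]<30)&(h[:,:,1]>70)&(h[:,:,2]>100)).astype(np.uint8)
    return rects(m,3000,99999,i,z)
E
python3 - <<'E'
from h import *
i,im=grab('wrist','w6'); i=optics.camera_info('wrist'); s=sensors.read_state(); print(s['tool_pos'],s['tcp_rot'])
for o in sledrect(i,im): print(o['c'].round(4),o['L'],np.degrees(o['ang']))
a=np.radians(1.5);c=np.array([.541,-.1402]);u=np.array([-np.sin(a),np.cos(a)])
p=c-.072*u; print(p); go([*p,.14],a)
E
```

```text
[ 0.54312652 -0.21236448  0.13742732] [-2.19167329e+00 -2.24984425e+00  3.80087459e-04]
[ 0.5419 -0.1561] [np.float32(0.069), np.float32(0.1672)] 91.60585
[ 0.6844 -0.1028] [np.float32(0.0334), np.float32(0.068)] 90.97289
[ 0.54288474 -0.21217533]
turn first [-0.0007 -0.0003  0.    ] then shift cm in turned tool axes [ 0.02 -0.02 -0.26] |tool x [-0.026  1.     0.   ] y [1.    0.026 0.   ] q6 -0.44
```

View pics/w6.png

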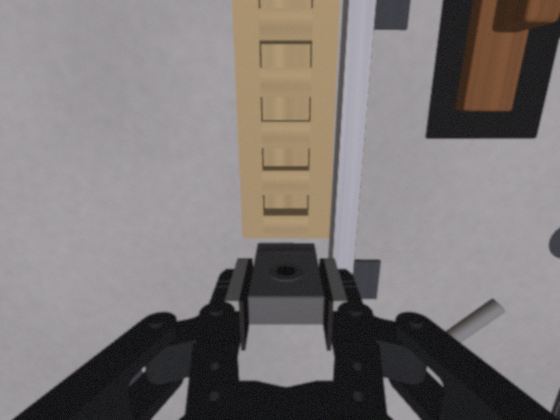

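The view shows the slots in column x≈286, exactly under the held terminal (rear slot at (286,207)). No lateral correction is needed, so I'll descend.

Request:
play_rows --pt "0 0 2.5 0 0 0" --pt "0 0 2.5 0 0 0" --pt "0 0 2.2 0 0 0" --pt "0 0 0 0 0 0" --pt "0 0 0 0 0 0"

```text
time: 6.7
tool_pos: [0.5425, -0.2121, 0.0647]
tcp_rot: [-2.19, -2.248, 0.002]
wrist_force: [0.5, -0.1, -1.4]
width: 0.367
grip_force: 40.9
```

Request:
play_rows --pt "0 0 0.4 0 0 0" --pt "0 0 0.4 0 0 0" --pt "0 0 0.4 0 0 0" --pt "0 0 0.4 0 0 0" --pt "0 0 0 0 0 0"

```text
time: 7.12
tool_pos: [0.5469, -0.2141, 0.0597]
tcp_rot: [2.189, 2.248, 0.002]
wrist_force: [-19.0, 7.1, 45.2]
width: 0.365
grip_force: 47.2
```

Request:
play_rows --pt "0 0 0.3 0 0 0" --pt "0 0 0.3 0 0 0" --pt "0 0 0 0 0 0" --pt "0 0 0 0 0 0"

```text
time: 7.45
tool_pos: [0.547, -0.215, 0.0571]
tcp_rot: [2.188, 2.247, 0.0]
wrist_force: [-25.7, 8.7, 63.4]
width: 0.365
grip_force: 53.4
```

It hit the rim. I'll back off and look.

Request:
play_rows --pt "0 0 -2.0 0 0 0" --pt "0 0 -1.5 0 0 0" --pt "0 0 0 0 0 0" --pt "0 0 0 0 0 0" --pt "0 0 0 0 0 0"

```text
time: 7.87
tool_pos: [0.5441, -0.2128, 0.0783]
tcp_rot: [-2.192, -2.25, 0.0]
wrist_force: [-0.8, 0.1, -2.1]
width: 0.37
grip_force: 45.0
```

Request:
play_rows --pt "0 0 0 0 0 0" --pt "0 0 0 0 0 0" --pt "0 0 0 0 0 0" --pt "0 0 0 0 0 0" --pt "0 0 0 0 0 0"

```text
time: 8.28
tool_pos: [0.544, -0.2127, 0.0779]
tcp_rot: [-2.191, -2.25, 0.001]
wrist_force: [-0.2, -1.0, -2.7]
width: 0.362
grip_force: 45.0
```

Run:
```python
from h import *
grab('wrist'); s=sensors.read_state(); i=optics.camera_info('wrist'); _,im=grab('wrist','w7'); print(s['tool_pos'],s['tcp_rot'],s['wrist_force'])
for h in(.028,.024): print(held(i,im,s,h))
for o in sledrect(i,im): print(o['c'].round(4),o['L'],np.degrees(o['ang']),o['quad'].round(0).tolist())
a=im[0:360,150:430]; cv2.imwrite('pics/w7c.png',cv2.resize(a,None,fx=1.66,fy=1.66,interpolation=cv2.INTER_CUBIC)[:,:,::-1])
```

```text
[ 0.54408491 -0.21276403  0.07811045] [-2.19162546e+00 -2.24981349e+00  4.03885396e-04] [-0.48501815  0.12724232 -2.85657417]
(np.int64(299), np.int64(326), array([ 0.006 ,  0.0004, -0.028 ]), array([-0.0072,  0.0004, -0.028 ]))
(np.int64(299), np.int64(326), array([ 0.0033,  0.0004, -0.024 ]), array([-0.0104,  0.0004, -0.024 ]))
[ 0.5417 -0.161 ] [np.float32(0.0692), np.float32(0.1488)] 91.55282 [[214.0, 0.0], [352.0, 0.0], [352.0, 268.0], [214.0, 268.0]]
[ 0.6781 -0.1099] [np.float32(0.0251), np.float32(0.0539)] 91.51931 [[514.0, 0.0], [559.0, 0.0], [559.0, 113.0], [514.0, 113.0]]
```

View pics/w7c.png

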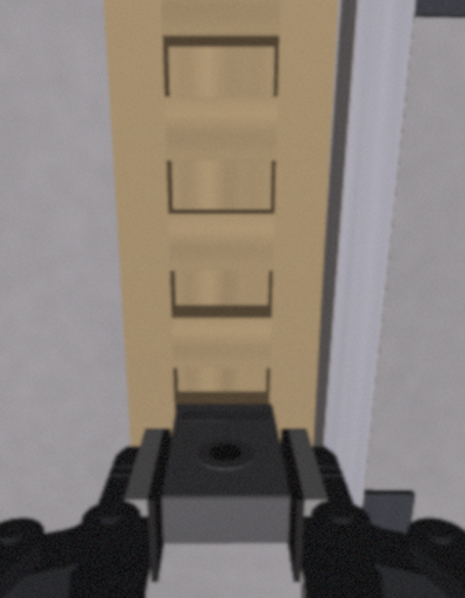

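Run:
```python
from h import *
s=sensors.read_state(); i=optics.camera_info('wrist'); Rt=Ro.from_rotvec(s['tcp_rot']).as_matrix()
camR=i['R']@Rt; camt=i['R']@s['tool_pos']+i['t']   # tool->cam
print((-camR.T@camt).round(4))
def info(pos,rv):
    R=camR@Ro.from_rotvec(rv).as_matrix().T; return dict(mtx=i['mtx'],R=R,t=camt-R@np.array(pos))
w6=info([.54313,-.21236,.13743],[-2.19167,-2.24984,.00038])
for n,wi in(('w6',w6),('w7',i)):
    im=cv2.imread(f'pics/{n}.png'); g=im.max(2).astype(float)
    col=g[:,276:297].mean(1); d=np.diff(cv2.GaussianBlur(col,(0,0),.8).ravel())
    e=[(r+.5,round(d[r])) for r in range(1,len(d)-1) if abs(d[r])>7 and abs(d[r])>=abs(d[r-1]) and abs(d[r])>=abs(d[r+1]) and r<340]
    print(n)
    for r,v in e:
        y=ray(wi,[[286.,r]],.03)[0]; ti=dict(mtx=i['mtx'],R=camR,t=camt)
        dd=np.linalg.inv(i['mtx'])@[286,r,1]; dd=camR.T@dd; c=-camR.T@camt
        z=[(c+dd*((x-c[0])/dd[0]))[2].round(4) for x in(.0075,-.0065)]
        print(r,v,'z.03 plane',y.round(4),'on tool x=.0075 -> tool z',z[0])
```

```text
[ 8.260e-02  1.000e-04 -1.422e-01]
w6
40.5 -22 z.03 plane [ 0.5405 -0.0963  0.03  ] on tool x=.0075 -> tool z -0.7031
43.5 26 z.03 plane [ 0.5406 -0.0981  0.03  ] on tool x=.0075 -> tool z -0.7355
119.5 -15 z.03 plane [ 0.5419 -0.1477  0.03  ] on tool x=.0075 -> tool z 0.9011
121.5 17 z.03 plane [ 0.542  -0.1491  0.03  ] on tool x=.0075 -> tool z 0.8258
165.5 -26 z.03 plane [ 0.5428 -0.1812  0.03  ] on tool x=.0075 -> tool z 0.2219
170.5 25 z.03 plane [ 0.5429 -0.185   0.03  ] on tool x=.0075 -> tool z 0.1968
207.5 -24 z.03 plane [ 0.5437 -0.2145  0.03  ] on tool x=.0075 -> tool z 0.0789
215.5 25 z.03 plane [ 0.5439 -0.2212  0.03  ] on tool x=.0075 -> tool z 0.0628
242.5 -33 z.03 plane [ 0.5445 -0.2444  0.03  ] on tool x=.0075 -> tool z 0.0212
296.5 13 z.03 plane [ 0.5459 -0.2952  0.03  ] on tool x=.0075 -> tool z -0.0289
323.5 18 z.03 plane [ 0.5466 -0.3228  0.03  ] on tool x=.0075 -> tool z -0.0452
w7
21.5 -23 z.03 plane [ 0.5415 -0.096   0.03  ] on tool x=.0075 -> tool z -0.561
27.5 25 z.03 plane [ 0.5416 -0.0987  0.03  ] on tool x=.0075 -> tool z -0.597
125.5 -23 z.03 plane [ 0.5429 -0.1471  0.03  ] on tool x=.0075 -> tool z 0.7031
128.5 25 z.03 plane [ 0.5429 -0.1488  0.03  ] on tool x=.0075 -> tool z 0.6292
183.5 -23 z.03 plane [ 0.5438 -0.1801  0.03  ] on tool x=.0075 -> tool z 0.1444
190.5 24 z.03 plane [ 0.5439 -0.1844  0.03  ] on tool x=.0075 -> tool z 0.1219
235.5 -23 z.03 plane [ 0.5447 -0.2131  0.03  ] on tool x=.0075 -> tool z 0.0305
242.5 -12 z.03 plane [ 0.5448 -0.2178  0.03  ] on tool x=.0075 -> tool z 0.0212
298.5 13 z.03 plane [ 0.5459 -0.258   0.03  ] on tool x=.0075 -> tool z -0.0303
326.5 18 z.03 plane [ 0.5465 -0.28    0.03  ] on tool x=.0075 -> tool z -0.0467
```

The held block sits about 3.5 mm toward the robot-right (tool −x), because the hand shifted while closing. I'll correct by +0.35 cm in tool x and retry gently.

Request:
play_rows --pt "0.35 -0.08 0 0 0 0" --pt "0 0 0.5 0 0 0" --pt "0 0 0.5 0 0 0" --pt "0 0 0.5 0 0 0" --pt "0 0 0 0 0 0"

```text
time: 8.8
tool_pos: [0.5422, -0.2088, 0.0619]
tcp_rot: [-2.19, -2.249, 0.002]
wrist_force: [-1.1, 0.1, -2.4]
width: 0.366
grip_force: 45.0
```

Request:
play_rows --pt "0 0 0.4 0 0 0" --pt "0 0 0.4 0 0 0" --pt "0 0 0 0 0 0" --pt "0 0 0 0 0 0"

```text
time: 9.13
tool_pos: [0.5431, -0.2093, 0.0551]
tcp_rot: [-2.192, -2.25, 0.001]
wrist_force: [0.0, -0.6, -2.5]
width: 0.366
grip_force: 45.0
```

It's in. I'll continue down to the floor.

Request:
play_rows --pt "0 0 0.4 0 0 0" --pt "0 0 0.4 0 0 0" --pt "0 0 0.3 0 0 0" --pt "0 0 0.2 0 0 0" --pt "0 0 0 0 0 0"

```text
time: 9.55
tool_pos: [0.5428, -0.2091, 0.0418]
tcp_rot: [-2.191, -2.249, 0.001]
wrist_force: [-0.2, 0.2, -1.8]
width: 0.36
grip_force: 45.0
```

Request:
play_rows --pt "0 0 0.2 0 0 0" --pt "0 0 0.2 0 0 0" --pt "0 0 0 0 0 0" --pt "0 0 0 0 0 0"

```text
time: 9.88
tool_pos: [0.5437, -0.2096, 0.0397]
tcp_rot: [2.192, 2.25, 0.0]
wrist_force: [-3.2, 1.8, 4.9]
width: 0.366
grip_force: 45.7
```

Seated. I'll release and rise, then head for terminal B.

Request:
play_rows --pt "0 0 0 0 0 0" --pt "0 0 0 0 0 0" --pt "0 0 0 0 0 0" --grip 0.4

```text
time: 10.13
tool_pos: [0.5437, -0.2095, 0.0387]
tcp_rot: [2.192, 2.25, 0.0]
wrist_force: [-0.2, 0.5, 0.3]
width: 0.598
grip_force: 0.0
```

Request:
play_rows --pt "0 0 -3 0 0 0" --pt "0 0 -3.5 0 0 0" --pt "0 0 -3.5 0 0 0" --pt "0 0 0 0 0 0" --pt "0 0 0 0 0 0"

```text
time: 10.55
tool_pos: [0.5459, -0.2105, 0.142]
tcp_rot: [2.188, 2.246, 0.004]
wrist_force: [-0.1, 0.4, -0.2]
width: 0.599
grip_force: 0.0
```

Run:
```python
from h import *
go([.441,-.052,.14],np.radians(115-180))
```

```text
turn first [ 7.4000e-03 -1.1000e-03  1.1606e+00] then shift cm in turned tool axes [ -2.81 -18.79   0.2 ] |tool x [0.906 0.423 0.   ] y [ 0.423 -0.906  0.   ] q6 -0.44
```

Request:
play_rows --pt "0 0 0 0 0 0.116" --pt "0 0 0 0 0 0.116" --pt "0 0 0 0 0 0.116" --pt "0 0 0 0 0 0.116" --pt "0 0 0 0 0 0.116"

```text
time: 10.97
tool_pos: [0.5421, -0.2088, 0.1364]
tcp_rot: [-2.746, -1.52, 0.003]
wrist_force: [-0.6, -0.4, 0.1]
width: 0.598
grip_force: 0.0
```

Request:
play_rows --pt "0 0 0 0 0 0.116" --pt "0 0 0 0 0 0.116" --pt "0 0 0 0 0 0.116" --pt "0 0 0 0 0 0.116" --pt "0 0 0 0 0 0.116"

```text
time: 11.38
tool_pos: [0.5421, -0.2088, 0.1363]
tcp_rot: [-3.067, -0.672, 0.005]
wrist_force: [0.3, 0.2, 0.6]
width: 0.601
grip_force: 0.0
```

Request:
play_rows --pt "-0.56 -3.7 0 0 0 0" --pt "-0.56 -3.7 0 0 0 0" --pt "-0.56 -3.7 0 0 0 0" --pt "-0.56 -3.7 0 0 0 0" --pt "-0.56 -3.7 0 0 0 0"

```text
time: 11.8
tool_pos: [0.4372, -0.0523, 0.1365]
tcp_rot: [-3.066, -0.679, 0.005]
wrist_force: [0.7, 0.7, 0.8]
width: 0.6
grip_force: 0.0
```

Request:
play_rows --pt "0 0 0 0 0 0" --pt "0 0 0 0 0 0" --pt "0 0 0 0 0 0" --pt "0 0 0 0 0 0" --pt "0 0 0 0 0 0"

```text
time: 12.22
tool_pos: [0.4404, -0.0545, 0.1384]
tcp_rot: [3.067, 0.679, -0.0]
wrist_force: [0.4, -1.3, -0.2]
width: 0.598
grip_force: 0.0
```

```bash
cat > meas.py <<'E'
from h import *
import sys
n=sys.argv[1]; i,im=grab('wrist',n); s=sensors.read_state(); print(s['tool_pos'].round(4),s['tcp_rot'].round(3))
t=tops(i,im,rows=(60,262))
for o in t: print(o['cpx'].round(1),o['c'].round(4),o['L'],np.degrees(o['ang']).round(1))
if t:
    o=min(t,key=lambda o:np.hypot(*(o['c']-s['tool_pos'][:2]))); go([*o['c'],.028],o['ang']);
E
python3 meas.py w8
```

```text
[ 0.4404 -0.0545  0.1385] [ 3.067  0.679 -0.   ]
[32.3 76.6] [0.4543 0.1299] [np.float32(0.0218), np.float32(0.0284)] 115.0
[131.1 164.9] [0.4284 0.0565] [np.float32(0.0143), np.float32(0.0316)] 100.1
[282. 212.] [ 0.441  -0.0509] [np.float32(0.0136), np.float32(0.0316)] 115.0
[415.2 116.1] [ 0.5375 -0.1017] [np.float32(0.0063), np.float32(0.0319)] 3.2
[456.4 135.7] [ 0.5382 -0.1331] [np.float32(0.0087), np.float32(0.032)] 3.7
[496.2 154.6] [ 0.5392 -0.1646] [np.float32(0.0113), np.float32(0.0323)] 4.6
turn first [ 0.0001  0.0001 -0.0005] then shift cm in turned tool axes [ 0.21 -0.3  11.05] |tool x [0.906 0.422 0.   ] y [ 0.422 -0.906  0.   ] q6 0.96
```

Request:
play_rows --pt "0.2 -0.3 2.75 0 0 0" --pt "0 0 2.75 0 0 0" --pt "0 0 2.75 0 0 0" --pt "0 0 2.75 0 0 0" --pt "0 0 0 0 0 0"

```text
time: 12.68
tool_pos: [0.4357, -0.0499, 0.0236]
tcp_rot: [-3.063, -0.678, 0.015]
wrist_force: [-1.5, -0.4, -0.8]
width: 0.601
grip_force: 0.0
```

Request:
play_rows --pt "0 0 0 0 0 0" --pt "0 0 0 0 0 0" --pt "0 0 0 0 0 0" --pt "0 0 0 0 0 0" --pt "0 0 0 0 0 0"

```text
time: 13.1
tool_pos: [0.4418, -0.0504, 0.0302]
tcp_rot: [3.066, 0.681, 0.005]
wrist_force: [0.2, 0.3, 0.6]
width: 0.596
grip_force: 0.0
```

Request:
play_rows --pt "0 0 0 0 0 0" --pt "0 0 0 0 0 0" --pt "0 0 0 0 0 0" --pt "0 0 0 0 0 0"

```text
time: 13.43
tool_pos: [0.4403, -0.05, 0.0288]
tcp_rot: [3.067, 0.681, 0.0]
wrist_force: [0.5, -0.3, 0.4]
width: 0.602
grip_force: 0.0
```

Request:
play_rows --pt "0 0 0 0 0 0" --pt "0 0 0 0 0 0" --pt "0 0 0 0 0 0" --pt "0 0 0 0 0 0" --pt "0 0 0 0 0 0" --grip 0.8

```text
time: 13.85
tool_pos: [0.4403, -0.0501, 0.0287]
tcp_rot: [-3.067, -0.681, 0.0]
wrist_force: [-1.6, -0.2, 3.8]
width: 0.361
grip_force: 40.7
```

Request:
play_rows --pt "0 0 -3 0 0 0" --pt "0 0 -4 0 0 0" --pt "0 0 -4 0 0 0" --pt "0 0 0 0 0 0" --pt "0 0 0 0 0 0"

```text
time: 14.27
tool_pos: [0.4425, -0.0504, 0.1411]
tcp_rot: [3.065, 0.681, 0.009]
wrist_force: [0.4, 0.6, -2.6]
width: 0.365
grip_force: 40.9
```

```bash
cat >> h.py <<'E'
A=np.radians(1.55); SC=np.array([.5413,-.1404])
def slot(k,off=0.): # off = held offset in tool x
    u=np.array([-np.sin(A),np.cos(A)]); return SC+(.036*k-off)*u
E
python3 - <<'E'
from h import *
for k in range(5): i,im=grab('wrist')
i=optics.camera_info('wrist');s=sensors.read_state(); print(s['tool_pos'].round(4),held(i,im,s)); 
print(slot(-1)); go([*slot(-1),.14],A)
E
```

```text
[ 0.4383 -0.0497  0.1362] (np.int64(289), np.int64(317), array([ 0.0104, -0.0002, -0.028 ]), array([-0.003 , -0.0002, -0.028 ]))
[ 0.54227377 -0.17638683]
turn first [-0.0047  0.0019 -1.1609] then shift cm in turned tool axes [-12.94  10.06  -0.38] |tool x [-0.027  1.     0.   ] y [1.    0.027 0.   ] q6 0.96
```

Request:
play_rows --pt "0 0 0 0 0 -0.116" --pt "0 0 0 0 0 -0.116" --pt "0 0 0 0 0 -0.116" --pt "0 0 0 0 0 -0.116" --pt "0 0 0 0 0 -0.116"

```text
time: 14.93
tool_pos: [0.4389, -0.0499, 0.1367]
tcp_rot: [-2.738, -1.536, 0.005]
wrist_force: [-0.7, -0.0, -2.5]
width: 0.364
grip_force: 40.8
```

Request:
play_rows --pt "0 0 0 0 0 -0.116" --pt "0 0 0 0 0 -0.116" --pt "0 0 0 0 0 -0.116" --pt "0 0 0 0 0 -0.116" --pt "0 0 0 0 0 -0.117"

```text
time: 15.35
tool_pos: [0.4389, -0.0499, 0.1366]
tcp_rot: [-2.182, -2.255, 0.003]
wrist_force: [0.6, -1.2, -2.0]
width: 0.369
grip_force: 40.8
```

Request:
play_rows --pt "-3.23 2.5 0 0 0 0" --pt "-3.23 2.5 0 0 0 0" --pt "-3.23 2.5 0 0 0 0" --pt "-3.23 2.5 0 0 0 0" --pt "0 0 0 0 0 0"

```text
time: 15.77
tool_pos: [0.5476, -0.1818, 0.1368]
tcp_rot: [2.192, 2.246, -0.001]
wrist_force: [1.0, -0.2, -1.8]
width: 0.363
grip_force: 40.9
```

Request:
play_rows --pt "0 0 3.0 0 0 0" --pt "0 0 3.0 0 0 0" --pt "0 0 0.7 0 0 0" --pt "0 0 0 0 0 0" --pt "0 0 0 0 0 0"

```text
time: 16.18
tool_pos: [0.5427, -0.176, 0.0706]
tcp_rot: [-2.189, -2.25, 0.002]
wrist_force: [-0.3, -0.3, -1.4]
width: 0.364
grip_force: 40.9
```

Request:
play_rows --pt "0 0 0 0 0 0" --pt "0 0 0 0 0 0" --pt "0 0 0 0 0 0" --pt "0 0 0 0 0 0"

```text
time: 16.52
tool_pos: [0.5448, -0.1767, 0.0732]
tcp_rot: [2.189, 2.25, 0.002]
wrist_force: [-0.2, -0.4, -1.3]
width: 0.367
grip_force: 40.9
```

```bash
cat > fit.py <<'E'
from h import *
import sys
k=float(sys.argv[1]); off=float(sys.argv[2]); i,im=grab('wrist',sys.argv[3]); i=optics.camera_info('wrist');s=sensors.read_state(); print(s['tool_pos'].round(4),s['tcp_rot'].round(3),s['wrist_force'].round(1),held(i,im,s))
g=im.max(2).astype(float); col=g[:,276:297].mean(1); d=np.diff(cv2.GaussianBlur(col,(0,0),.8).ravel())
for r in range(1,262):
    if d[r]>12 and d[r]>=d[r-1] and d[r]>=d[r+1]: print('rear mouth edge? -> slot centre',(ray(i,[[286.,r+.5]],.03)[0]+[0,.0085,0]).round(4)[:2])
for o in sledrect(i,im): print('sled',o['c'].round(4),o['L'],np.degrees(o['ang']).round(2))
print('slot',slot(k,off).round(4)); go([*slot(k,off),.058],A)
E
python3 fit.py -1 0 w9
```

```text
[ 0.5445 -0.1767  0.0729] [2.189e+00 2.250e+00 1.000e-03] [ 0.9 -0.5 -2.3] (np.int64(289), np.int64(335), array([ 0.0106,  0.0004, -0.028 ]), array([-0.0116,  0.0004, -0.028 ]))
rear mouth edge? -> slot centre [ 0.5419 -0.0542]
rear mouth edge? -> slot centre [ 0.5433 -0.1041]
rear mouth edge? -> slot centre [ 0.5443 -0.14  ]
sled [ 0.5404 -0.1241] [np.float32(0.0691), np.float32(0.1447)] 91.62
sled [ 0.6703 -0.094 ] [np.float32(0.0305), np.float32(0.0912)] 106.14
slot [ 0.5423 -0.1764]
turn first [0.0021 0.0009 0.0003] then shift cm in turned tool axes [ 0.04 -0.22  1.49] |tool x [-0.027  1.     0.   ] y [1.    0.027 0.   ] q6 -0.38
```

Request:
play_rows --pt "0.05 -0.23 0 0 0 0" --pt "0 0 0.6 0 0 0" --pt "0 0 0.6 0 0 0" --pt "0 0 0.6 0 0 0" --pt "0 0 0 0 0 0"

```text
time: 16.98
tool_pos: [0.5402, -0.1759, 0.0516]
tcp_rot: [-2.189, -2.25, 0.002]
wrist_force: [0.2, -0.7, -2.7]
width: 0.364
grip_force: 40.8
```

Request:
play_rows --pt "0 0 0.3 0 0 0" --pt "0 0 0.3 0 0 0" --pt "0 0 0 0 0 0" --pt "0 0 0 0 0 0"

```text
time: 17.32
tool_pos: [0.5412, -0.1759, 0.0473]
tcp_rot: [-2.191, -2.251, 0.0]
wrist_force: [0.0, 0.6, -1.9]
width: 0.366
grip_force: 40.9
```

Request:
play_rows --pt "0 0 0.3 0 0 0" --pt "0 0 0.3 0 0 0" --pt "0 0 0.2 0 0 0" --pt "0 0 0 0 0 0" --pt "0 0 0 0 0 0"

```text
time: 17.73
tool_pos: [0.5417, -0.1761, 0.0407]
tcp_rot: [2.191, 2.251, 0.0]
wrist_force: [-1.6, 0.2, 5.4]
width: 0.366
grip_force: 41.7
```

Request:
play_rows --pt "0 0 0 0 0 0" --pt "0 0 0 0 0 0" --pt "0 0 0 0 0 0" --grip 0.4

```text
time: 17.98
tool_pos: [0.5416, -0.1761, 0.0397]
tcp_rot: [2.191, 2.251, 0.0]
wrist_force: [0.4, 0.3, -0.7]
width: 0.596
grip_force: 0.0
```

Request:
play_rows --pt "0 0 -3 0 0 0" --pt "0 0 -3.5 0 0 0" --pt "0 0 -3.5 0 0 0" --pt "0 0 0 0 0 0" --pt "0 0 0 0 0 0"

```text
time: 18.4
tool_pos: [0.5439, -0.177, 0.1429]
tcp_rot: [2.187, 2.247, 0.004]
wrist_force: [0.4, -0.7, -0.2]
width: 0.6
grip_force: 0.0
```

Run:
```python
from h import *
go([.4275,.0565,.14],np.radians(99-180))
```

```text
turn first [ 0.007  -0.0025  1.4409] then shift cm in turned tool axes [ -7.84 -24.88   0.29] |tool x [0.988 0.156 0.   ] y [ 0.156 -0.988  0.   ] q6 -0.39
```

Request:
play_rows --pt "0 0 0 0 0 0.12" --pt "0 0 0 0 0 0.12" --pt "0 0 0 0 0 0.12" --pt "0 0 0 0 0 0.12" --pt "0 0 0 0 0 0.12"

```text
time: 18.82
tool_pos: [0.5401, -0.1755, 0.1374]
tcp_rot: [-2.761, -1.494, 0.004]
wrist_force: [0.2, -0.4, -0.2]
width: 0.604
grip_force: 0.0
```

Request:
play_rows --pt "0 0 0 0 0 0.12" --pt "0 0 0 0 0 0.12" --pt "0 0 0 0 0 0.12" --pt "0 0 0 0 0 0.12" --pt "0 0 0 0 0 0.12"

```text
time: 19.23
tool_pos: [0.5401, -0.1755, 0.1373]
tcp_rot: [-3.08, -0.612, 0.005]
wrist_force: [-0.0, -0.0, 0.4]
width: 0.604
grip_force: 0.0
```

Request:
play_rows --pt "0 0 0 0 0 0.12" --pt "0 0 0 0 0 0.12" --pt "-1.1 -3.55 0 0 0 0" --pt "-1.1 -3.55 0 0 0 0" --pt "-1.1 -3.55 0 0 0 0"

```text
time: 19.65
tool_pos: [0.4901, -0.0752, 0.1374]
tcp_rot: [-3.131, -0.245, 0.005]
wrist_force: [-0.2, -0.5, -0.4]
width: 0.598
grip_force: 0.0
```

Request:
play_rows --pt "-1.1 -3.55 0 0 0 0" --pt "-1.1 -3.55 0 0 0 0" --pt "-1.1 -3.55 0 0 0 0" --pt "-1.1 -3.55 0 0 0 0"

```text
time: 19.98
tool_pos: [0.4239, 0.0584, 0.1378]
tcp_rot: [-3.132, -0.247, 0.005]
wrist_force: [1.2, 0.7, -0.6]
width: 0.598
grip_force: 0.0
```

Request:
play_rows --pt "0 0 0 0 0 0" --pt "0 0 0 0 0 0" --pt "0 0 0 0 0 0" --pt "0 0 0 0 0 0" --pt "0 0 0 0 0 0"

```text
time: 20.4
tool_pos: [0.4268, 0.0562, 0.1393]
tcp_rot: [3.132, 0.245, -0.001]
wrist_force: [0.4, -0.3, 0.7]
width: 0.598
grip_force: 0.0
```

```bash
python3 meas.py w10
```

```text
[0.4268 0.0562 0.1394] [ 3.132e+00  2.450e-01 -1.000e-03]
[168.1 157.2] [0.4546 0.1418] [np.float32(0.0231), np.float32(0.0236)] 124.0
[285.5 212.5] [0.4279 0.0568] [np.float32(0.0129), np.float32(0.0323)] 99.0
[435.4  93.2] [ 0.5224 -0.0252] [np.float32(0.0106), np.float32(0.0376)] 2.5
turn first [ 0.0001  0.0004 -0.0005] then shift cm in turned tool axes [ 0.12 -0.05 11.14] |tool x [0.988 0.156 0.   ] y [ 0.156 -0.988  0.   ] q6 1.49
```

Request:
play_rows --pt "0.13 -0.05 2.78 0 0 0" --pt "0 0 2.78 0 0 0" --pt "0 0 2.78 0 0 0" --pt "0 0 2.78 0 0 0" --pt "0 0 0 0 0 0"

```text
time: 20.87
tool_pos: [0.4228, 0.0566, 0.0235]
tcp_rot: [3.132, 0.245, -0.016]
wrist_force: [-1.4, -0.5, 0.2]
width: 0.603
grip_force: 0.0
```

Request:
play_rows --pt "0 0 0 0 0 0" --pt "0 0 0 0 0 0" --pt "0 0 0 0 0 0" --pt "0 0 0 0 0 0" --pt "0 0 0 0 0 0"

```text
time: 21.28
tool_pos: [0.429, 0.058, 0.03]
tcp_rot: [3.132, 0.248, 0.005]
wrist_force: [0.4, 0.3, -0.9]
width: 0.599
grip_force: 0.0
```

Request:
play_rows --pt "0 0 0 0 0 0" --pt "0 0 0 0 0 0" --pt "0 0 0 0 0 0" --pt "0 0 0 0 0 0"

```text
time: 21.62
tool_pos: [0.4275, 0.058, 0.0285]
tcp_rot: [-3.132, -0.248, -0.0]
wrist_force: [0.2, -0.1, 0.3]
width: 0.6
grip_force: 0.0
```

Request:
play_rows --pt "0 0 0 0 0 0" --pt "0 0 0 0 0 0" --pt "0 0 0 0 0 0" --pt "0 0 0 0 0 0" --pt "0 0 0 0 0 0" --grip 0.8

```text
time: 22.03
tool_pos: [0.4275, 0.058, 0.0285]
tcp_rot: [-3.132, -0.248, 0.0]
wrist_force: [-0.8, -0.7, 2.1]
width: 0.369
grip_force: 40.3
```

Request:
play_rows --pt "0 0 -3 0 0 0" --pt "0 0 -4 0 0 0" --pt "0 0 -4 0 0 0" --pt "0 0 0 0 0 0" --pt "0 0 0 0 0 0"

```text
time: 22.45
tool_pos: [0.4298, 0.0581, 0.1409]
tcp_rot: [3.132, 0.248, 0.01]
wrist_force: [0.0, -0.0, -2.5]
width: 0.364
grip_force: 40.9
```

Run:
```python
from h import *
for k in range(5): i,im=grab('wrist')
i=optics.camera_info('wrist');s=sensors.read_state(); print(s['tool_pos'].round(4),s['width'],held(i,im,s)); 
print(slot(0)); go([*slot(0),.14],A)
```

```text
[0.4255 0.0578 0.136 ] 0.36538001967335076 (np.int64(290), np.int64(318), array([ 0.0098, -0.0003, -0.028 ]), array([-0.0036, -0.0003, -0.028 ]))
[ 0.5413 -0.1404]
turn first [-0.0037  0.0036 -1.4399] then shift cm in turned tool axes [-20.12  11.04  -0.4 ] |tool x [-0.027  1.     0.   ] y [1.    0.027 0.   ] q6 1.49
```

Request:
play_rows --pt "0 0 0 0 0 -0.12" --pt "0 0 0 0 0 -0.12" --pt "0 0 0 0 0 -0.12" --pt "0 0 0 0 0 -0.12" --pt "0 0 0 0 0 -0.12"

```text
time: 23.12
tool_pos: [0.4261, 0.0578, 0.1365]
tcp_rot: [-2.914, -1.171, 0.006]
wrist_force: [1.2, -0.0, -1.7]
width: 0.369
grip_force: 40.8
```

Request:
play_rows --pt "0 0 0 0 0 -0.12" --pt "0 0 0 0 0 -0.12" --pt "0 0 0 0 0 -0.12" --pt "0 0 0 0 0 -0.12" --pt "0 0 0 0 0 -0.12"

```text
time: 23.53
tool_pos: [0.4261, 0.0578, 0.1365]
tcp_rot: [-2.437, -1.979, 0.005]
wrist_force: [-0.4, -0.2, -1.9]
width: 0.363
grip_force: 40.8
```

Request:
play_rows --pt "0 0 0 0 0 -0.12" --pt "0 0 0 0 0 -0.12" --pt "-3.34 1.82 0 0 0 0" --pt "-3.34 1.82 0 0 0 0" --pt "-3.34 1.82 0 0 0 0"

```text
time: 23.95
tool_pos: [0.484, -0.0412, 0.1366]
tcp_rot: [-2.187, -2.252, 0.003]
wrist_force: [1.1, 0.3, -2.2]
width: 0.368
grip_force: 40.8
```

Request:
play_rows --pt "-3.34 1.82 0 0 0 0" --pt "-3.34 1.82 0 0 0 0" --pt "-3.34 1.82 0 0 0 0" --pt "0 0 3.2 0 0 0" --pt "0 0 3.2 0 0 0"

```text
time: 24.37
tool_pos: [0.5451, -0.1424, 0.0746]
tcp_rot: [2.191, 2.245, 0.003]
wrist_force: [0.6, 0.2, -2.9]
width: 0.366
grip_force: 40.8
```

Request:
play_rows --pt "0 0 0 0 0 0" --pt "0 0 0 0 0 0" --pt "0 0 0 0 0 0" --pt "0 0 0 0 0 0" --pt "0 0 0 0 0 0"

```text
time: 24.78
tool_pos: [0.5437, -0.1395, 0.0766]
tcp_rot: [2.188, 2.25, 0.003]
wrist_force: [0.1, 0.2, -2.4]
width: 0.361
grip_force: 40.8
```

```bash
python3 fit.py 0 -0.0004 w11
```

```text
[ 0.5436 -0.1394  0.0765] [2.188 2.25  0.003] [-0.   0.5 -1.6] (np.int64(290), np.int64(333), array([ 0.0101,  0.0004, -0.028 ]), array([-0.0107,  0.0004, -0.028 ]))
rear mouth edge? -> slot centre [ 0.5425 -0.0684]
rear mouth edge? -> slot centre [ 0.5435 -0.1039]
sled [ 0.5399 -0.101 ] [np.float32(0.0691), np.float32(0.1205)] 91.73
sled [ 0.6813 -0.0711] [np.float32(0.0333), np.float32(0.1228)] 90.96
slot [ 0.5413 -0.14  ]
turn first [0.0035 0.0012 0.0008] then shift cm in turned tool axes [-0.05 -0.23  1.85] |tool x [-0.027  1.     0.   ] y [1.    0.027 0.   ] q6 -0.32
```

Request:
play_rows --pt "-0.05 -0.22 0 0 0 0" --pt "0 0 0.7 0 0 0" --pt "0 0 0.7 0 0 0" --pt "0 0 0.6 0 0 0" --pt "0 0 0 0 0 0"

```text
time: 25.25
tool_pos: [0.5386, -0.1398, 0.0524]
tcp_rot: [-2.189, -2.25, 0.002]
wrist_force: [-0.8, -0.6, -2.7]
width: 0.365
grip_force: 40.8
```

Request:
play_rows --pt "0 0 0.4 0 0 0" --pt "0 0 0.4 0 0 0" --pt "0 0 0 0 0 0" --pt "0 0 0 0 0 0"

```text
time: 25.58
tool_pos: [0.5395, -0.1399, 0.0459]
tcp_rot: [-2.19, -2.251, 0.001]
wrist_force: [-0.3, -0.4, -1.7]
width: 0.365
grip_force: 40.9
```

Request:
play_rows --pt "0 0.08 0.3 0 0 0" --pt "0 0 0.3 0 0 0" --pt "0 0 0.15 0 0 0" --pt "0 0 0 0 0 0" --pt "0 0 0 0 0 0"

```text
time: 26.0
tool_pos: [0.5415, -0.1401, 0.0405]
tcp_rot: [2.19, 2.251, 0.001]
wrist_force: [-2.3, 0.9, 7.3]
width: 0.366
grip_force: 41.9
```

Request:
play_rows --pt "0 0 0 0 0 0" --pt "0 0 0 0 0 0" --pt "0 0 0 0 0 0" --grip 0.4

```text
time: 26.25
tool_pos: [0.541, -0.14, 0.039]
tcp_rot: [2.191, 2.251, 0.0]
wrist_force: [0.6, -0.3, 0.6]
width: 0.596
grip_force: 0.0
```

Request:
play_rows --pt "0 0 -3 0 0 0" --pt "0 0 -3.5 0 0 0" --pt "0 0 -3.5 0 0 0" --pt "0 0 0 0 0 0" --pt "0 0 0 0 0 0"

```text
time: 26.67
tool_pos: [0.5431, -0.1407, 0.1421]
tcp_rot: [2.187, 2.247, 0.005]
wrist_force: [-0.2, -0.6, -0.9]
width: 0.6
grip_force: 0.0
```

Run:
```python
from h import *
go([.49,.30,.17],np.radians(107-180))
```

```text
turn first [ 0.0067 -0.0023  1.3013] then shift cm in turned tool axes [  7.8  -43.7   -2.79] |tool x [0.956 0.292 0.   ] y [ 0.292 -0.956  0.   ] q6 -0.33
```

Request:
play_rows --pt "0 0 0 0 0 0.1085" --pt "0 0 0 0 0 0.1085" --pt "0 0 0 0 0 0.1085" --pt "0 0 0 0 0 0.1085" --pt "0 0 0 0 0 0.1085"

```text
time: 27.08
tool_pos: [0.5393, -0.1395, 0.1367]
tcp_rot: [-2.716, -1.573, 0.004]
wrist_force: [-0.9, 0.2, -0.4]
width: 0.601
grip_force: 0.0
```

Request:
play_rows --pt "0 0 0 0 0 0.1085" --pt "0 0 0 0 0 0.1085" --pt "0 0 0 0 0 0.1085" --pt "0 0 0 0 0 0.1085" --pt "0 0 0 0 0 0.1085"

```text
time: 27.5
tool_pos: [0.5393, -0.1395, 0.1366]
tcp_rot: [-3.039, -0.788, 0.005]
wrist_force: [1.2, -0.1, 0.1]
width: 0.599
grip_force: 0.0
```

Request:
play_rows --pt "0 0 0 0 0 0.1085" --pt "0 0 0 0 0 0.1085" --pt "-1.5 -3.38 0 0 0 0" --pt "-1.5 -3.38 0 0 0 0" --pt "-1.5 -3.38 0 0 0 0"

```text
time: 27.92
tool_pos: [0.4658, -0.0554, 0.1366]
tcp_rot: [-3.106, -0.461, 0.006]
wrist_force: [0.4, 0.9, 0.3]
width: 0.601
grip_force: 0.0
```

Request:
play_rows --pt "-1.5 -3.38 0 0 0 0" --pt "-1.5 -3.38 0 0 0 0" --pt "1.26 -3.65 0 0 0 0" --pt "1.26 -3.65 0 0 0 0" --pt "1.26 -3.65 0 0 0 0"

```text
time: 28.33
tool_pos: [0.4219, 0.1167, 0.1374]
tcp_rot: [3.107, 0.462, -0.003]
wrist_force: [0.4, -0.9, 0.1]
width: 0.598
grip_force: 0.0
```

Request:
play_rows --pt "1.26 -3.65 0 0 0 0" --pt "1.26 -3.65 0 0 0 0" --pt "1.26 -3.65 0 0 0 0" --pt "1.26 -3.65 0 0 0 0" --pt "1.65 -0.3 0 0 0 0"

```text
time: 28.75
tool_pos: [0.4415, 0.2822, 0.137]
tcp_rot: [-3.105, -0.47, 0.005]
wrist_force: [-0.1, -0.0, 0.1]
width: 0.6
grip_force: 0.0
```

Request:
play_rows --pt "2.5 -0.3 0 0 0 0" --pt "2.45 -0.5 0 0 0 0" --pt "0 0 0 0 0 0" --pt "0 0 0 0 0 0" --pt "0 0 0 0 0 0"

```text
time: 29.17
tool_pos: [0.4879, 0.2988, 0.137]
tcp_rot: [3.106, 0.463, -0.006]
wrist_force: [0.1, 0.1, -0.1]
width: 0.6
grip_force: 0.0
```

```bash
python3 meas.py w12
```

```text
[0.4878 0.2987 0.1373] [ 3.106  0.463 -0.005]
[271.5 198.5] [0.4966 0.3122] [np.float32(0.0133), np.float32(0.0317)] 109.2
turn first [ 0.0006  0.0034 -0.0401] then shift cm in turned tool axes [ 1.27 -0.99 10.93] |tool x [0.944 0.33  0.   ] y [ 0.33  -0.944  0.   ] q6 1.78
```

View pics/w12.png

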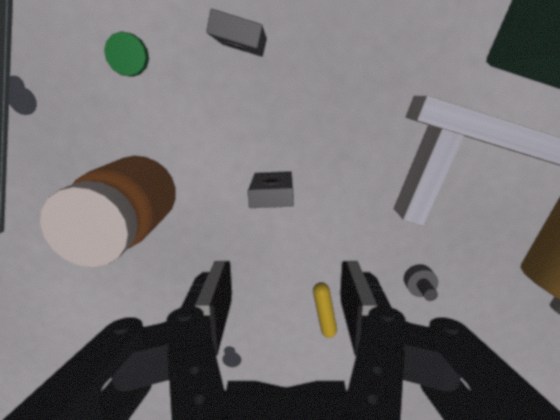

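The view shows terminal D's top at (271,198), E's top at (235,28), and the jar about 75 mm clear.

Request:
play_rows --pt "0 0 0 0 0 -0.04" --pt "1.27 -0.97 2.7 0 0 0" --pt "0 0 2.7 0 0 0" --pt "0 0 2.7 0 0 0" --pt "0 0 2.7 0 0 0"

```text
time: 29.63
tool_pos: [0.4973, 0.3124, 0.03]
tcp_rot: [-3.097, -0.525, -0.0]
wrist_force: [0.1, 0.5, -0.6]
width: 0.598
grip_force: 0.0
```

Request:
play_rows --pt "0 0 0 0 0 0" --pt "0 0 0 0 0 0" --pt "0 0 0 0 0 0" --pt "0 0 0 0 0 0" --pt "0 0 0 0 0 0"

```text
time: 30.05
tool_pos: [0.4998, 0.3139, 0.0333]
tcp_rot: [-3.096, -0.525, -0.006]
wrist_force: [0.6, 0.5, 0.3]
width: 0.6
grip_force: 0.0
```

Request:
play_rows --pt "0 0 0 0 0 0" --pt "0 0 0 0 0 0" --pt "0 0 0 0 0 0" --pt "0 0 0 0 0 0" --pt "0 0 0 0 0 0"

```text
time: 30.47
tool_pos: [0.4982, 0.3131, 0.031]
tcp_rot: [-3.097, -0.525, -0.0]
wrist_force: [0.3, -0.3, -0.1]
width: 0.603
grip_force: 0.0
```

Request:
play_rows --pt "-0.15 0 0.25 0 0 0" --pt "0 0 0 0 0 0" --pt "0 0 0 0 0 0" --pt "0 0 0 0 0 0"

```text
time: 30.8
tool_pos: [0.4967, 0.3125, 0.0282]
tcp_rot: [3.097, 0.525, -0.001]
wrist_force: [-0.1, -0.2, 0.7]
width: 0.596
grip_force: 0.0
```

Request:
play_rows --pt "0 0 0 0 0 0" --pt "0 0 0 0 0 0" --pt "0 0 0 0 0 0" --pt "0 0 0 0 0 0" --pt "0 0 0 0 0 0" --grip 0.8

```text
time: 31.22
tool_pos: [0.497, 0.3127, 0.0286]
tcp_rot: [-3.097, -0.525, -0.001]
wrist_force: [0.4, 0.5, -0.2]
width: 0.37
grip_force: 40.2
```

Request:
play_rows --pt "0 0 -3 0 0 0" --pt "0 0 -4 0 0 0" --pt "0 0 -4 0 0 0" --pt "0 0 0 0 0 0" --pt "0 0 0 0 0 0"

```text
time: 31.63
tool_pos: [0.499, 0.3137, 0.1418]
tcp_rot: [-3.095, -0.525, -0.01]
wrist_force: [-0.2, -0.0, -2.7]
width: 0.366
grip_force: 40.6
```

Run:
```python
from h import *
for k in range(5): i,im=grab('wrist')
i=optics.camera_info('wrist');s=sensors.read_state(); print(s['tool_pos'].round(4),s['width'],held(i,im,s)); 
for o in tops(i,im,rows=(0,262)): print(o['cpx'].round(1),o['c'].round(4),o['L'],np.degrees(o['ang']).round(1))
print(slot(1)); go([*slot(1),.14],A)
```

```text
[0.4951 0.3115 0.1357] 0.36875706467074953 (np.int64(292), np.int64(319), array([ 0.009 , -0.0003, -0.028 ]), array([-0.0041, -0.0003, -0.028 ]))
[40.5 99. ] [0.517  0.4838] [np.float32(0.0155), np.float32(0.0231)] 5.4
[142.9  67.6] [0.5573 0.4265] [np.float32(0.0177), np.float32(0.025)] 47.9
[259.9  47. ] [0.5918 0.362 ] [np.float32(0.0142), np.float32(0.0329)] 91.2
[ 0.54032623 -0.10441317]
turn first [-0.0023  0.0047 -1.2619] then shift cm in turned tool axes [-41.7    3.4   -0.43] |tool x [-0.027  1.     0.   ] y [1.    0.027 0.   ] q6 1.75
```

Request:
play_rows --pt "0 0 0 0 0 -0.1147" --pt "0 0 0 0 0 -0.1147" --pt "0 0 0 0 0 -0.1147" --pt "0 0 0 0 0 -0.1147" --pt "0 0 0 0 0 -0.1147"

```text
time: 32.3
tool_pos: [0.4956, 0.3119, 0.1362]
tcp_rot: [2.818, 1.388, -0.006]
wrist_force: [-0.2, 0.1, -2.4]
width: 0.368
grip_force: 40.5
```

Request:
play_rows --pt "0 0 0 0 0 -0.1147" --pt "0 0 0 0 0 -0.1147" --pt "0 0 0 0 0 -0.1147" --pt "0 0 0 0 0 -0.1147" --pt "0 0 0 0 0 -0.1147"

```text
time: 32.72
tool_pos: [0.4956, 0.3119, 0.1362]
tcp_rot: [-2.31, -2.128, 0.006]
wrist_force: [-0.0, -0.1, -1.5]
width: 0.366
grip_force: 40.5
```

Request:
play_rows --pt "0 0 0 0 0 -0.1147" --pt "-1.4 -3.3 0 0 0 0" --pt "-1.4 -3.3 0 0 0 0" --pt "-4 -0.15 0 0 0 0" --pt "-4 -0.15 0 0 0 0"

```text
time: 33.13
tool_pos: [0.4275, 0.2023, 0.1361]
tcp_rot: [-2.185, -2.255, 0.006]
wrist_force: [1.0, -0.5, -1.5]
width: 0.361
grip_force: 41.0
```

Request:
play_rows --pt "-4 -0.15 0 0 0 0" --pt "-4 -0.15 0 0 0 0" --pt "-4 -0.15 0 0 0 0" --pt "-4 -0.15 0 0 0 0" --pt "-4 -0.15 0 0 0 0"

```text
time: 33.55
tool_pos: [0.427, 0.001, 0.137]
tcp_rot: [-2.189, -2.25, 0.002]
wrist_force: [1.0, 0.1, -2.3]
width: 0.362
grip_force: 41.0
```

Request:
play_rows --pt "-2.67 2.8 0 0 0 0" --pt "-2.67 2.8 0 0 0 0" --pt "-2.67 2.8 0 0 0 0" --pt "-2.67 2.8 0 0 0 0" --pt "0 0 0 0 0 0"

```text
time: 33.97
tool_pos: [0.5479, -0.1058, 0.1372]
tcp_rot: [2.192, 2.245, 0.0]
wrist_force: [0.9, -0.1, -1.2]
width: 0.365
grip_force: 41.1
```

Request:
play_rows --pt "0 0 3.1 0 0 0" --pt "0 0 3.1 0 0 0" --pt "0 0 0 0 0 0" --pt "0 0 0 0 0 0" --pt "0 0 0 0 0 0"

```text
time: 34.38
tool_pos: [0.5432, -0.1009, 0.0765]
tcp_rot: [-2.191, -2.251, 0.001]
wrist_force: [1.1, -1.0, -2.1]
width: 0.367
grip_force: 41.0
```

```bash
python3 - <<'E'
from h import *
for k in range(3): grab('wrist')
E
python3 fit.py 1 -0.001 w13
```

```text
[ 0.545  -0.1013  0.0785] [2.189 2.249 0.003] [ 0.2 -0.6 -1.5] (np.int64(291), np.int64(334), array([ 0.0096,  0.0004, -0.028 ]), array([-0.0112,  0.0004, -0.028 ]))
rear mouth edge? -> slot centre [ 0.544  -0.0315]
rear mouth edge? -> slot centre [ 0.545  -0.0681]
sled [ 0.5394 -0.0828] [np.float32(0.0687), np.float32(0.0858)] 91.55
sled [ 0.6901 -0.0636] [np.float32(0.0274), np.float32(0.1044)] 106.16
slot [ 0.5403 -0.1034]
turn first [0.0036 0.001  0.0002] then shift cm in turned tool axes [-0.2  -0.48  2.05] |tool x [-0.027  1.     0.   ] y [1.    0.027 0.   ] q6 -0.26
```

Request:
play_rows --pt "-0.18 -0.42 0 0 0 0" --pt "0 0 0.7 0 0 0" --pt "0 0 0.7 0 0 0" --pt "0 0 0.6 0 0 0" --pt "0 0 0 0 0 0"

```text
time: 35.0
tool_pos: [0.5381, -0.103, 0.0545]
tcp_rot: [-2.19, -2.25, 0.002]
wrist_force: [-0.6, -0.7, -3.6]
width: 0.363
grip_force: 41.1
```

Request:
play_rows --pt "0 0 0 0 0 0" --pt "0 0 0.3 0 0 0" --pt "0 0 0.3 0 0 0" --pt "0 0 0 0 0 0" --pt "0 0 0 0 0 0"

```text
time: 35.42
tool_pos: [0.5391, -0.1029, 0.0501]
tcp_rot: [-2.191, -2.251, 0.0]
wrist_force: [0.1, 0.3, -1.6]
width: 0.366
grip_force: 41.1
```

Request:
play_rows --pt "0 0.05 0.4 0 0 0" --pt "0 0 0.4 0 0 0" --pt "0 0 0.3 0 0 0" --pt "0 0 0 0 0 0" --pt "0 0 0 0 0 0"

```text
time: 35.83
tool_pos: [0.54, -0.1031, 0.0405]
tcp_rot: [-2.191, -2.251, 0.0]
wrist_force: [-3.6, -0.3, 7.5]
width: 0.362
grip_force: 42.3
```

Request:
play_rows --pt "0 0 0 0 0 0" --pt "0 0 0 0 0 0" --pt "0 0 0 0 0 0" --grip 0.4

```text
time: 36.08
tool_pos: [0.54, -0.1031, 0.0394]
tcp_rot: [2.191, 2.251, 0.0]
wrist_force: [-0.1, 0.2, 0.1]
width: 0.604
grip_force: 0.0
```

Request:
play_rows --pt "0 0 -3 0 0 0" --pt "0 0 -3.5 0 0 0" --pt "0 0 -3.5 0 0 0" --pt "0 0 0 0 0 0" --pt "0 0 0 0 0 0"

```text
time: 36.5
tool_pos: [0.5423, -0.1036, 0.1425]
tcp_rot: [2.187, 2.247, 0.005]
wrist_force: [0.7, -0.5, 0.4]
width: 0.598
grip_force: 0.0
```

Run:
```python
from h import *
go([.592,.362,.14],np.radians(91.2-180))
```

```text
turn first [ 0.0037  0.0064 -1.5648] then shift cm in turned tool axes [-5.94 46.45  0.25] |tool x [-1.    -0.021 -0.   ] y [-0.021  1.     0.   ] q6 -0.26
```

Request:
play_rows --pt "0 0 0 0 0 0.1213" --pt "0 0 0 0 0 0.1213" --pt "0 0 0 0 0 0.1213" --pt "0 0 0 0 0 0.1213" --pt "0 0 0 0 0 0.1213"

```text
time: 36.92
tool_pos: [0.5384, -0.1027, 0.1372]
tcp_rot: [-2.766, -1.485, 0.004]
wrist_force: [0.3, 1.2, 0.6]
width: 0.604
grip_force: 0.0
```

Request:
play_rows --pt "0 0 0 0 0 0.1213" --pt "0 0 0 0 0 0.1213" --pt "0 0 0 0 0 0.1213" --pt "0 0 0 0 0 0.1213" --pt "0 0 0 0 0 0.1213"

```text
time: 37.33
tool_pos: [0.5384, -0.1027, 0.1371]
tcp_rot: [-3.084, -0.591, 0.005]
wrist_force: [0.6, -1.1, 0.2]
width: 0.6
grip_force: 0.0
```

Request:
play_rows --pt "0 0 0 0 0 0.1213" --pt "0 0 0 0 0 0.1213" --pt "0 0 0 0 0 0.1213" --pt "-2.95 -2.64 0 0 0 0" --pt "-2.95 -2.64 0 0 0 0"

```text
time: 37.75
tool_pos: [0.4788, -0.0516, 0.1372]
tcp_rot: [-3.141, -0.029, 0.005]
wrist_force: [-0.3, 1.0, 0.8]
width: 0.6
grip_force: 0.0
```

Request:
play_rows --pt "-2.95 -2.64 0 0 0 0" --pt "-2.95 -2.64 0 0 0 0" --pt "0.23 -4.1 0 0 0 0" --pt "0.23 -4.1 0 0 0 0" --pt "0.23 -4.1 0 0 0 0"

```text
time: 38.17
tool_pos: [0.4219, 0.1242, 0.1378]
tcp_rot: [3.141, 0.031, -0.003]
wrist_force: [1.9, 0.2, 0.3]
width: 0.599
grip_force: 0.0
```

Request:
play_rows --pt "0.23 -4.1 0 0 0 0" --pt "0.23 -4.1 0 0 0 0" --pt "0.23 -4.1 0 0 0 0" --pt "0.23 -4.1 0 0 0 0" --pt "3.27 -1.4 0 0 0 0"

```text
time: 38.58
tool_pos: [0.4565, 0.3065, 0.1369]
tcp_rot: [3.141, 0.042, -0.01]
wrist_force: [0.1, -0.8, 0.4]
width: 0.599
grip_force: 0.0
```

Request:
play_rows --pt "3.27 -1.4 0 0 0 0" --pt "3.27 -1.4 0 0 0 0" --pt "3.27 -1.4 0 0 0 0" --pt "3.27 -1.4 0 0 0 0" --pt "0 0 0 0 0 0"

```text
time: 39.0
tool_pos: [0.596, 0.3624, 0.1358]
tcp_rot: [3.141, 0.032, 0.001]
wrist_force: [-0.1, -0.7, 0.8]
width: 0.599
grip_force: 0.0
```

Request:
play_rows --pt "0 0 0 0 0 0" --pt "0 0 0 0 0 0" --pt "0 0 0 0 0 0" --pt "0 0 0 0 0 0" --pt "0 0 0 0 0 0"

```text
time: 39.42
tool_pos: [0.5908, 0.3604, 0.1397]
tcp_rot: [-3.141, -0.033, 0.0]
wrist_force: [-0.1, 0.2, 0.2]
width: 0.602
grip_force: 0.0
```

```bash
python3 meas.py w14
```

```text
[0.5911 0.3604 0.1399] [-3.141e+00 -3.300e-02 -1.000e-03]
[283. 212.] [0.5922 0.3628] [np.float32(0.0122), np.float32(0.0318)] 91.2
[463.4 243.1] [0.5704 0.2287] [np.float32(0.0132), np.float32(0.0308)] 1.1
turn first [-0.0002 -0.0003 -0.0004] then shift cm in turned tool axes [ 0.11 -0.23 11.19] |tool x [1.    0.021 0.   ] y [ 0.021 -1.     0.   ] q6 2.06
```

Request:
play_rows --pt "0.1 -0.22 2.8 0 0 0" --pt "0 0 2.8 0 0 0" --pt "0 0 2.8 0 0 0" --pt "0 0 2.7 0 0 0" --pt "0 0 0 0 0 0"

```text
time: 39.88
tool_pos: [0.5878, 0.3602, 0.0221]
tcp_rot: [3.136, 0.033, -0.015]
wrist_force: [-2.4, -0.7, -1.4]
width: 0.6
grip_force: 0.0
```

Request:
play_rows --pt "0 0 0 0 0 0" --pt "0 0 0 0 0 0" --pt "0 0 0 0 0 0" --pt "0 0 0 0 0 0" --pt "0 0 0 0 0 0"

```text
time: 40.3
tool_pos: [0.5941, 0.3638, 0.0308]
tcp_rot: [-3.14, -0.033, -0.005]
wrist_force: [0.0, -0.0, -0.9]
width: 0.599
grip_force: 0.0
```

Request:
play_rows --pt "0 0 0 0 0 0" --pt "0 0 0 0 0 0" --pt "0 0 0 0 0 0" --pt "0 0 0 0 0 0" --pt "0 0 0 0 0 0"

```text
time: 40.72
tool_pos: [0.5926, 0.3629, 0.0283]
tcp_rot: [3.141, 0.033, -0.0]
wrist_force: [-0.2, 0.3, -0.2]
width: 0.601
grip_force: 0.0
```

Well placed. I'll grip and lift.

Request:
play_rows --pt "0 0 0 0 0 0" --pt "0 0 0 0 0 0" --pt "0 0 0 0 0 0" --pt "0 0 0 0 0 0" --pt "0 0 0 0 0 0" --grip 0.8

```text
time: 41.13
tool_pos: [0.5928, 0.3631, 0.0284]
tcp_rot: [-3.141, -0.033, -0.0]
wrist_force: [-0.1, 1.1, 0.6]
width: 0.363
grip_force: 40.2
```

Request:
play_rows --pt "0 0 -3 0 0 0" --pt "0 0 -4 0 0 0" --pt "0 0 -4 0 0 0" --pt "0 0 0 0 0 0" --pt "0 0 0 0 0 0"

```text
time: 41.55
tool_pos: [0.595, 0.3642, 0.1426]
tcp_rot: [-3.138, -0.033, -0.01]
wrist_force: [-0.2, -0.8, -3.2]
width: 0.368
grip_force: 40.5
```

Run:
```python
from h import *
for k in range(5): i,im=grab('wrist')
i=optics.camera_info('wrist');s=sensors.read_state(); print(s['tool_pos'].round(4),s['width'],held(i,im,s)); 
print(slot(2)); 
Rt=Ro.from_rotvec(s['tcp_rot']).as_matrix(); print('yaw',np.arctan2(Rt[1,1],Rt[0,1]))
```

```text
[0.5909 0.3619 0.1352] 0.3682994389856195 (np.int64(291), np.int64(319), array([ 0.0093, -0.0004, -0.028 ]), array([-0.0042, -0.0004, -0.028 ]))
[ 0.53935245 -0.06842634]
yaw -1.5500067043409358
```

Request:
play_rows --pt "0 0 0 0 0 -0.1213" --pt "0 0 0 0 0 -0.1213" --pt "0 0 0 0 0 -0.1213" --pt "0 0 0 0 0 -0.1213" --pt "0 0 0 0 0 -0.1213"

```text
time: 42.22
tool_pos: [0.5915, 0.3623, 0.1359]
tcp_rot: [2.985, 0.978, -0.006]
wrist_force: [-0.7, 0.1, -2.3]
width: 0.365
grip_force: 40.4
```

Request:
play_rows --pt "0 0 0 0 0 -0.1213" --pt "0 0 0 0 0 -0.1213" --pt "0 0 0 0 0 -0.1213" --pt "0 0 0 0 0 -0.1213" --pt "0 0 0 0 0 -0.1213"

```text
time: 42.63
tool_pos: [0.5915, 0.3623, 0.1359]
tcp_rot: [-2.557, -1.825, 0.006]
wrist_force: [-0.1, 0.1, -3.0]
width: 0.366
grip_force: 40.4
```

Request:
play_rows --pt "0 0 0 0 0 -0.1213" --pt "0 0 0 0 0 -0.1213" --pt "0 0 0 0 0 -0.1213" --pt "-1.35 -3.26 0 0 0 0" --pt "-1.35 -3.26 0 0 0 0"

```text
time: 43.05
tool_pos: [0.5276, 0.3337, 0.1355]
tcp_rot: [-2.191, -2.25, 0.005]
wrist_force: [-0.4, -0.3, -1.9]
width: 0.367
grip_force: 40.7
```

Request:
play_rows --pt "-1.35 -3.26 0 0 0 0" --pt "-1.35 -3.26 0 0 0 0" --pt "-1.35 -3.26 0 0 0 0" --pt "-3.7 -0.24 0 0 0 0" --pt "-3.7 -0.24 0 0 0 0"

```text
time: 43.47
tool_pos: [0.4254, 0.2163, 0.1364]
tcp_rot: [-2.185, -2.255, 0.005]
wrist_force: [0.2, -1.0, -1.8]
width: 0.362
grip_force: 40.9
```

Request:
play_rows --pt "-3.7 -0.24 0 0 0 0" --pt "-3.7 -0.24 0 0 0 0" --pt "-3.7 -0.24 0 0 0 0" --pt "-3.7 -0.24 0 0 0 0" --pt "-3.7 -0.24 0 0 0 0"

```text
time: 43.88
tool_pos: [0.4201, 0.0302, 0.137]
tcp_rot: [-2.19, -2.251, 0.003]
wrist_force: [0.9, -0.4, -2.9]
width: 0.364
grip_force: 40.9
```

Request:
play_rows --pt "-2.51 2.83 0 0 0 0" --pt "-2.51 2.83 0 0 0 0" --pt "-2.51 2.83 0 0 0 0" --pt "-2.51 2.83 0 0 0 0" --pt "0 0 0 0 0 0"

```text
time: 44.3
tool_pos: [0.5421, -0.0699, 0.1374]
tcp_rot: [2.192, 2.245, 0.001]
wrist_force: [0.9, 0.8, -1.6]
width: 0.367
grip_force: 41.0
```

Request:
play_rows --pt "0 0 3.1 0 0 0" --pt "0 0 3.0 0 0 0" --pt "0 0 0 0 0 0" --pt "0 0 0 0 0 0" --pt "0 0 0 0 0 0"

```text
time: 44.72
tool_pos: [0.5374, -0.0654, 0.0775]
tcp_rot: [-2.191, -2.251, 0.001]
wrist_force: [0.6, -0.5, -0.6]
width: 0.363
grip_force: 40.9
```

```bash
python3 - <<'E'
from h import *
for k in range(5): grab('wrist')
E
python3 fit.py 2 -0.001 w15
```

```text
[ 0.5387 -0.0656  0.079 ] [2.189e+00 2.250e+00 2.000e-03] [-0.5 -0.6 -2.4] (np.int64(291), np.int64(332), array([ 0.0096,  0.0004, -0.028 ]), array([-0.0102,  0.0004, -0.028 ]))
rear mouth edge? -> slot centre [ 0.5386 -0.0313]
sled [ 0.5386 -0.0637] [np.float32(0.0498), np.float32(0.0686)] 1.68
sled [ 0.6894 -0.0537] [np.float32(0.0314), np.float32(0.1196)] 106.13
slot [ 0.5393 -0.0674]
turn first [0.0027 0.0005 0.0001] then shift cm in turned tool axes [-0.18  0.06  2.1 ] |tool x [-0.027  1.     0.   ] y [1.    0.027 0.   ] q6 -0.19
```

Request:
play_rows --pt "-0.16 0.08 0 0 0 0" --pt "0 0 0.7 0 0 0" --pt "0 0 0.7 0 0 0" --pt "0 0 0.6 0 0 0" --pt "0 0 0 0 0 0"

```text
time: 45.43
tool_pos: [0.5372, -0.0671, 0.0553]
tcp_rot: [-2.19, -2.25, 0.003]
wrist_force: [0.3, -0.2, -2.1]
width: 0.367
grip_force: 41.0
```

Request:
play_rows --pt "0 0 0 0 0 0" --pt "0 0 0.3 0 0 0" --pt "0 0 0.3 0 0 0" --pt "0 0 0 0 0 0" --pt "0 0 0 0 0 0"

```text
time: 45.85
tool_pos: [0.5383, -0.0671, 0.0512]
tcp_rot: [-2.191, -2.251, 0.001]
wrist_force: [-0.4, 0.3, -2.2]
width: 0.366
grip_force: 41.1
```

Request:
play_rows --pt "0 0.05 0.4 0 0 0" --pt "0 0 0.4 0 0 0" --pt "0 0 0.35 0 0 0" --pt "0 0 0 0 0 0" --pt "0 0 0 0 0 0"

```text
time: 46.27
tool_pos: [0.5392, -0.0672, 0.0404]
tcp_rot: [2.191, 2.251, 0.0]
wrist_force: [-1.3, -0.5, 3.4]
width: 0.365
grip_force: 41.7
```

Request:
play_rows --pt "0 0 0 0 0 0" --pt "0 0 0 0 0 0" --pt "0 0 0 0 0 0" --grip 0.4

```text
time: 46.52
tool_pos: [0.5391, -0.0671, 0.0398]
tcp_rot: [2.191, 2.251, 0.0]
wrist_force: [0.0, -0.2, -0.5]
width: 0.6
grip_force: 0.0
```

Request:
play_rows --pt "0 0 -3 0 0 0" --pt "0 0 -3.5 0 0 0" --pt "0 0 -3.5 0 0 0" --pt "0 0 -4 0 0 0" --pt "0 0 -4 0 0 0"

```text
time: 46.93
tool_pos: [0.5383, -0.067, 0.221]
tcp_rot: [-2.191, -2.25, 0.001]
wrist_force: [0.7, -0.1, 0.5]
width: 0.599
grip_force: 0.0
```

Run:
```python
from h import *
go([.60,-.10,.26],-np.pi/2)
```

```text
turn first [-7.0000e-04 -1.1000e-03 -1.5439e+00] then shift cm in turned tool axes [-6.17 -3.3  -3.9 ] |tool x [-1.  0.  0.] y [0. 1. 0.] q6 -0.2
```

Request:
play_rows --pt "-0.7 3.5 -1 0 0 0" --pt "-0.7 3.5 -1 0 0 0" --pt "-0.7 3.5 -1 0 0 0" --pt "-0.7 3.5 -1 0 0 0" --pt "0 0 0 0 0 0"

```text
time: 47.35
tool_pos: [0.686, -0.0926, 0.2609]
tcp_rot: [2.188, 2.247, 0.006]
wrist_force: [0.7, -0.1, 0.6]
width: 0.602
grip_force: 0.0
```

Request:
play_rows --pt "0 0 0 0 0 0" --pt "0 0 0 0 0 0" --pt "0 0 0 0 0 0" --pt "0 0 0 0 0 0" --pt "0 0 0 0 0 0"

```text
time: 47.77
tool_pos: [0.6786, -0.0912, 0.2599]
tcp_rot: [-2.191, -2.251, 0.0]
wrist_force: [-0.5, 0.4, -0.3]
width: 0.601
grip_force: 0.0
```

Run:
```python
from h import *
import pickle
grab('wrist'); i=optics.camera_info('wrist'); _,im=grab('wrist','w16'); pickle.dump(i,open('w16.pkl','wb')); print(sensors.read_state()['tool_pos'])
_,_=grab('top','top1')
```

```text
[ 0.67898746 -0.09122024  0.2601906 ]
```

View pics/w16.png

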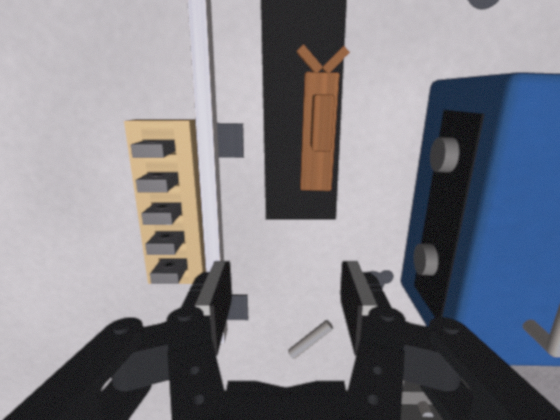

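All five terminals stand evenly in the slots. The stick lies on the mat with its notch vertex at (323,70), bar rear end at row 190 and handle at about (323,124). Next: measure the stick, fence and mat.

```bash
cat > stick.py <<'E'
from h import *
import pickle,sys
def line(P): # fit x = a + b*y
    b,a=np.polyfit(P[:,1],P[:,0],1); r=P[:,0]-a-b*P[:,1]; k=abs(r)<.0015
    b,a=np.polyfit(P[k,1],P[k,0],1); return a,b
def stick(i,im,rows):
    h=cv2.cvtColor(im,cv2.COLOR_RGB2HSV); m=((h[:,:,0]<16)&(h[:,:,1]>110)&(h[:,:,2]>60)).astype(np.uint8)
    n,l,st,c=cv2.connectedComponentsWithStats(m); k=1+np.argmax(st[1:,4]); m=l==k
    ys=np.where(m.any(1))[0]; r1=ys.max()
    w=[(r,np.where(m[r])[0].min(),np.where(m[r])[0].max()) for r in ys]
    L=ray(i,[(a-.5,r) for r,a,b in w if r1-rows<r<r1-3],.02)[:,:2]; Rr=ray(i,[(b+.5,r) for r,a,b in w if r1-rows<r<r1-3],.02)[:,:2]
    la,ra=line(L),line(Rr); rear=ray(i,[[np.mean([w[-4][1],w[-4][2]]),r1+.5]],.02)[0]
    return la,ra,rear,r1,w
if __name__=='__main__':
    if sys.argv[1]=='old': i=pickle.load(open('w16.pkl','rb')); im=cv2.imread('pics/w16.png')[:,:,::-1]
    else: grab('wrist'); i=optics.camera_info('wrist'); _,im=grab('wrist',sys.argv[1]); print(sensors.read_state()['tool_pos'].round(4))
    rows=int(sys.argv[2]); la,ra,rear,r1,w=stick(i,im,rows)
    y=rear[1]; print('left x at rear',la[0]+la[1]*y,'right',ra[0]+ra[1]*y,'slopes dx/dy',la[1],ra[1],'rear',rear.round(4),r1)
    print([x for x in w[::8]])
    b=la[1]; u=np.array([b,1])/np.hypot(b,1); n=np.array([u[1],-u[0]])
    p=np.array([la[0]+b*y,y])+.018*n; g=p+.08*u; print('axis dir',u.round(4),'handle centre',g.round(4),'notch',(g+.055*u).round(4))
E
python3 stick.py old 100
python3 - <<'E'
from h import *
import pickle
from stick import line
i=pickle.load(open('w16.pkl','rb')); im=cv2.imread('pics/w16.png')[:,:,::-1]; g=cv2.GaussianBlur(im,(0,0),.8).astype(float)
P=[]
blue=g[:,:,2]-g[:,:,0]; print(g[60,180:220].round()[::2].tolist())
h=cv2.cvtColor(im,cv2.COLOR_RGB2HSV)
m=((h[:,:,2]>165)&(blue>5)).astype(np.uint8); m[:,:170]=0;m[:,240:]=0
for r in range(5,245,5):
    c=np.where(m[r])[0]
    if len(c): P.append((c.min()-.5,r,c.max()+.5))
P=np.array(P); N=ray(i,P[:,:2],.028); F=ray(i,P[:,[2,1]],.028); print(line(N[:,:2]),line(F[:,:2]),len(P))
k=(im.max(2)<45).astype(np.uint8); k[:,:250]=0;k[:,350:]=0;k[230:]=0
c=max(cv2.findContours(k,cv2.RETR_EXTERNAL,cv2.CHAIN_APPROX_NONE)[0],key=cv2.contourArea)[:,0]
Lm=np.array([(c[c[:,1]==r,0].min()-.5,r,c[c[:,1]==r,0].max()+.5) for r in range(8,210,4)])
print('mat',line(ray(i,Lm[:,:2],.004)[:,:2]),line(ray(i,Lm[:,[2,1]],.004)[:,:2]),'end',ray(i,[[300,c[:,1].max()+.5]],.004).round(4))
for o in sledrect(i,im): print('sled',o['c'].round(4),o['L'],np.degrees(o['ang']).round(2))
it=optics.camera_info('top'); t=cv2.imread('pics/top1.png')[:,:,::-1]; b=(t.min(2)>175).astype(np.uint8); b[:185]=0;b[245:]=0;b[:,:190]=0;b[:,430:]=0
for c in cv2.findContours(b,cv2.RETR_EXTERNAL,cv2.CHAIN_APPROX_NONE)[0]:
    if cv2.contourArea(c)>30:
        c=c[:,0]; print('white',c.min(0),c.max(0),ray(it,[c[c[:,0].argmin()],c[c[:,0].argmax()],c[c[:,1].argmax()]],.028).round(4).tolist())
E
```

```text
left x at rear 0.6960624188941306 right 0.7334410054349784 slopes dx/dy -0.0014205256431984595 -0.004010374968623101 rear [ 0.7151 -0.1163  0.02  ] 190
[(np.int64(45), np.int64(302), np.int64(304)), (np.int64(53), np.int64(297), np.int64(346)), (np.int64(61), np.int64(304), np.int64(341)), (np.int64(69), np.int64(311), np.int64(332)), (np.int64(77), np.int64(305), np.int64(339)), (np.int64(85), np.int64(304), np.int64(338)), (np.int64(93), np.int64(304), np.int64(337)), (np.int64(101), np.int64(303), np.int64(337)), (np.int64(109), np.int64(303), np.int64(336)), (np.int64(117), np.int64(303), np.int64(336)), (np.int64(125), np.int64(303), np.int64(335)), (np.int64(133), np.int64(302), np.int64(335)), (np.int64(141), np.int64(302), np.int64(334)), (np.int64(149), np.int64(301), np.int64(334)), (np.int64(157), np.int64(301), np.int64(333)), (np.int64(165), np.int64(301), np.int64(332)), (np.int64(173), np.int64(301), np.int64(332)), (np.int64(181), np.int64(300), np.int64(331)), (np.int64(189), np.int64(301), np.int64(330))]
axis dir [-0.0014  1.    ] handle centre [ 0.7139 -0.0363] no
[... 208 characters left out ...]
2.0, 211.0, 220.0], [214.0, 213.0, 221.0], [213.0, 211.0, 220.0], [211.0, 209.0, 219.0], [209.0, 208.0, 217.0], [209.0, 207.0, 216.0], [182.0, 178.0, 185.0], [118.0, 114.0, 115.0], [112.0, 108.0, 109.0], [168.0, 164.0, 167.0], [200.0, 196.0, 200.0], [202.0, 198.0, 202.0]]
(np.float64(0.5804483765564871), np.float64(-0.02187477878591161)) (np.float64(0.5964609377581428), np.float64(-0.013105080813557653)) 48Traceback (most recent call last):
  File "<stdin>", line 16, in <module>
  File "stick.py", line 5, in line
    b,a=np.polyfit(P[k,1],P[k,0],1); return a,b
        ~~~~~~~~~~^^^^^^^^^^^^^^^^^
    raise TypeError("expected non-empty vector for x")
TypeError: expected non-empty vector for x
```

Run:
```python
from h import *
import pickle
i=pickle.load(open('w16.pkl','rb')); im=cv2.imread('pics/w16.png')[:,:,::-1]
k=(im.max(2)<50); k[:,:250]=0;k[:,352:]=0;k[225:]=0
for r in (10,60,110,160,210):
    c=np.where(k[r])[0]; print(r,c.min(),c.max(),ray(i,[[c.min()-.5,r],[c.max()+.5,r]],.004)[:,:2].round(4).tolist())
rr=np.where(k[:,275:295].sum(1)>10)[0].max(); print('end',ray(i,[[300,rr+.5]],.004).round(4))
for o in sledrect(i,im): print('sled',o['c'].round(4),o['L'],np.degrees(o['ang']).round(2))
it=optics.camera_info('top'); t=cv2.imread('pics/top0.png')[:,:,::-1]; b=(t.min(2)>170).astype(np.uint8); b[:185]=0;b[245:]=0;b[:,:190]=0;b[:,430:]=0
for c in cv2.findContours(b,cv2.RETR_EXTERNAL,cv2.CHAIN_APPROX_NONE)[0]:
    if cv2.contourArea(c)>30:
        c=c[:,0]; print('white',c.min(0),c.max(0),ray(it,[c[c[:,0].argmin()],c[c[:,0].argmax()],c[c[:,1].argmax()]],.028).round(4).tolist())
go([.7144,-.036,.11],-.0025)
```

```text
10 263 344 [[0.6506, 0.0729], [0.736, 0.0752]]
60 264 326 [[0.6519, 0.0249], [0.7204, 0.0268]]
110 265 339 [[0.6534, -0.0274], [0.7387, -0.0251]]
160 266 336 [[0.655, -0.0847], [0.7396, -0.0824]]
210 267 334 [[0.6568, -0.1478], [0.7418, -0.1455]]
end [[ 0.6991 -0.1566  0.004 ]]
sled [ 0.5444 -0.1387] [np.float32(0.0742), np.float32(0.1984)] 91.46
sled [ 0.7116 -0.0376] [np.float32(0.0514), np.float32(0.1499)] 88.9
white [208 201] [230 235] [[0.5911, 0.2242, 0.028], [0.5918, 0.166, 0.028], [0.5027, 0.2019, 0.028]]
white [242 192] [420 205] [[0.5934, 0.1342, 0.028], [0.5856, -0.3326, 0.028], [0.579, 0.1029, 0.028]]
turn first [0.0003 0.     0.0294] then shift cm in turned tool axes [ 5.53  3.51 15.02] |tool x [0.002 1.    0.   ] y [ 1.    -0.002  0.   ] q6 -0.2
```

Request:
play_rows --pt "0 0 0 0 0 0.029" --pt "1.38 0.88 3.5 0 0 0" --pt "1.38 0.88 3.5 0 0 0" --pt "1.38 0.88 3.5 0 0 0" --pt "1.38 0.88 3.4 0 0 0"

```text
time: 48.33
tool_pos: [0.7152, -0.0358, 0.1201]
tcp_rot: [2.224, 2.218, 0.001]
wrist_force: [0.4, -0.2, -0.2]
width: 0.597
grip_force: 0.0
```

Request:
play_rows --pt "0 0 0 0 0 0" --pt "0 0 0 0 0 0" --pt "0 0 0 0 0 0" --pt "0 0 0 0 0 0" --pt "0 0 0 0 0 0"

```text
time: 48.75
tool_pos: [0.7168, -0.0372, 0.1246]
tcp_rot: [2.222, 2.215, 0.005]
wrist_force: [0.7, -0.3, 0.3]
width: 0.6
grip_force: 0.0
```

```bash
python3 stick.py w17 150; python3 -c "
import cv2
a=cv2.imread('pics/w17.png'); print(a.shape)"
```

```text
[ 0.7162 -0.037   0.1237]
left x at rear 0.6968263513420143 right 0.7333935272157323 slopes dx/dy -0.002547224637685115 -0.004245937868029518 rear [ 0.7149 -0.116   0.02  ] 294
[(np.int64(102), np.int64(251), np.int64(312)), (np.int64(110), np.int64(243), np.int64(318)), (np.int64(118), np.int64(249), np.int64(312)), (np.int64(126), np.int64(257), np.int64(306)), (np.int64(134), np.int64(266), np.int64(298)), (np.int64(142), np.int64(257), np.int64(306)), (np.int64(150), np.int64(258), np.int64(306)), (np.int64(158), np.int64(258), np.int64(306)), (np.int64(166), np.int64(258), np.int64(306)), (np.int64(174), np.int64(258), np.int64(306)), (np.int64(182), np.int64(258), np.int64(306)), (np.int64(190), np.int64(259), np.int64(306)), (np.int64(198), np.int64(259), np.int64(306)), (np.int64(206), np.int64(259), np.int64(306)), (np.int64(214), np.int64(259), np.int64(305)), (np.int64(222), np.int64(260), np.int64(305)), (np.int64(230), np.int64(260), np.int64(305)), (np.int64(238), np.int64(260), np.int64(305)), (np.int64(246), np.int64(260), np.int64(305)), (np.int64(254), np.int64(261), np.int64(305)), (np.int64(262), np.int64(261), np.int64(305)), (np.int64(270), np.int64(261), np.int64(305)), (np.int64(278), np.int64(262), np.int64(305)), (np.int64(286), np.int64(262), np.int64(304)), (np.int64(294), np.int64(265), np.int64(293))]
axis dir [-0.0025  1.    ] handle centre [ 0.7146 -0.036 ] notch [0.7145 0.019 ]
(420, 560, 3)
```

View pics/w17.png

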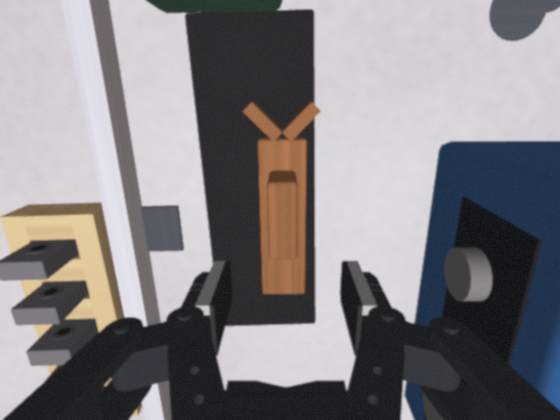

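The close view confirms the stick, with its handle at about (282,215) between the fingers. Both views agree to about 1 mm, at (0.7148, −0.036). I'll descend, settle and grip.

Request:
play_rows --pt "0.1 -0.1 2.5 0 0 0" --pt "0 0 2.5 0 0 0" --pt "0 0 2.5 0 0 0" --pt "0 0 2.0 0 0 0" --pt "0 0 0 0 0 0"

```text
time: 49.27
tool_pos: [0.7102, -0.0354, 0.0214]
tcp_rot: [-2.22, -2.214, 0.008]
wrist_force: [-2.6, 0.2, -0.8]
width: 0.6
grip_force: 0.0
```

Request:
play_rows --pt "0 0 0 0 0 0" --pt "0 0 0 0 0 0" --pt "0 0 0 0 0 0" --pt "0 0 0 0 0 0" --pt "0 0 0 0 0 0"

```text
time: 49.68
tool_pos: [0.7153, -0.0353, 0.0279]
tcp_rot: [2.222, 2.217, 0.003]
wrist_force: [0.0, 0.1, 0.9]
width: 0.599
grip_force: 0.0
```

Request:
play_rows --pt "0 0 0 0 0 0" --pt "0 0 0 0 0 0" --pt "0 0 0 0 0 0" --pt "0 0 0 0 0 0"

```text
time: 50.02
tool_pos: [0.7139, -0.0352, 0.0259]
tcp_rot: [-2.224, -2.219, 0.0]
wrist_force: [0.1, -0.0, 0.2]
width: 0.595
grip_force: 0.0
```

Request:
play_rows --pt "0 0 0 0 0 0" --pt "0 0 0 0 0 0" --pt "0 0 0 0 0 0" --pt "0 0 0 0 0 0" --pt "0 0 0 0 0 0" --grip 0.95 --force 70

```text
time: 50.43
tool_pos: [0.7141, -0.0352, 0.0259]
tcp_rot: [2.224, 2.219, 0.0]
wrist_force: [1.2, 0.8, 1.4]
width: 0.221
grip_force: 68.6
```

Request:
play_rows --pt "0 0 0 0 0 0" --pt "0 0 -2 0 0 0" --pt "0 0 -3 0 0 0" --pt "0 0 -3.5 0 0 0" --pt "0 0 -3.5 0 0 0"

```text
time: 50.85
tool_pos: [0.7125, -0.0351, 0.1452]
tcp_rot: [-2.222, -2.217, 0.004]
wrist_force: [0.8, -0.8, -1.6]
width: 0.223
grip_force: 68.5
```

Request:
play_rows --pt "0 0 0 0 0 0" --pt "0 0 0 0 0 0" --pt "0 0 0 0 0 0" --pt "0 0 0 0 0 0"

```text
time: 51.18
tool_pos: [0.7122, -0.0351, 0.1433]
tcp_rot: [-2.221, -2.217, 0.004]
wrist_force: [-0.9, 0.6, -2.0]
width: 0.222
grip_force: 68.8
```

Run:
```python
from h import *
st=np.radians(1.3) # station yaw
s=sensors.read_state(); print(s['tool_pos'].round(4),s['width'],s['grip_force'])
i,im=grab('wrist','w18')
g=cv2.cvtColor(im,cv2.COLOR_RGB2HSV); m=((g[:,:,0]<16)&(g[:,:,1]>110)&(g[:,:,2]>60)); m[:,:200]=0;m[:,380:]=0
for r in range(60,300,12):
    c=np.where(m[r])[0]
    if len(c)>2: print(r,c.min(),c.max(),end='; ')
```

```text
[ 0.7122 -0.0351  0.1433] 0.22194484254757674 68.7730085849762
120 228 341; 132 226 342; 144 239 329; 156 251 317; 168 251 318; 180 246 323; 192 247 323; 204 247 322; 216 248 322; 228 248 321; 240 249 321; 252 249 320; 264 260 311; 276 260 311; 288 260 311;
```

The stick is gripped with its underside 22 mm below the TCP. I'll turn it 45° and carry it to behind the sled's near rear corner.

Request:
play_rows --pt "-2 -2 0 0 0 0" --pt "0 0 0 0 0 0.109" --pt "0 0 0 0 0 0.109" --pt "0 0 0 0 0 0.109" --pt "0 0 0 0 0 0.109"

```text
time: 51.65
tool_pos: [0.6924, -0.0552, 0.1433]
tcp_rot: [-2.654, -1.677, 0.005]
wrist_force: [0.8, -0.3, -1.4]
width: 0.22
grip_force: 69.1
```

Request:
play_rows --pt "0 0 0 0 0 0.109" --pt "0 0 0 0 0 0.109" --pt "0 0 0 0 0 0.109" --pt "-3.5 0 0 0 0 0" --pt "-3.5 0 0 0 0 0"

```text
time: 52.07
tool_pos: [0.6446, -0.1047, 0.1433]
tcp_rot: [-2.887, -1.235, 0.004]
wrist_force: [0.3, -1.7, -1.7]
width: 0.225
grip_force: 69.0
```

Request:
play_rows --pt "-3.5 0 0 0 0 0" --pt "-3.5 0 0 0 0 0" --pt "-3.5 0 0 0 0 0" --pt "-3.5 0 0 0 0 0" --pt "-3.5 0 0 0 0 0"

```text
time: 52.48
tool_pos: [0.5217, -0.2322, 0.1438]
tcp_rot: [-2.887, -1.231, 0.004]
wrist_force: [0.9, -1.1, -1.1]
width: 0.221
grip_force: 69.0
```

Request:
play_rows --pt "-3.5 0 0 0 0 0" --pt "-3.5 0 0 0 0 0" --pt "-3.0 0 0 0 0 0" --pt "0 0 0 0 0 0" --pt "0 0 0 0 0 0"

```text
time: 52.9
tool_pos: [0.453, -0.3044, 0.1442]
tcp_rot: [-2.89, -1.226, 0.002]
wrist_force: [1.2, 0.1, -2.2]
width: 0.225
grip_force: 69.0
```

Run:
```python
from h import *
for k in range(5): i,im=grab('wrist','w19')
i=optics.camera_info('wrist'); s=sensors.read_state(); print(s['tool_pos'].round(4),s['tcp_rot'].round(3))
for o in sledrect(i,im): print('sled',o['c'].round(4),o['L'],np.degrees(o['ang']).round(2))
h=cv2.cvtColor(im,cv2.COLOR_RGB2HSV); m=((h[:,:,0]>13)&(h[:,:,0]<30)&(h[:,:,1]>70)&(h[:,:,2]>100)).astype(np.uint8)
for c in cv2.findContours(m,cv2.RETR_EXTERNAL,cv2.CHAIN_APPROX_NONE)[0]:
    if cv2.contourArea(c)>1500:
        a=cv2.approxPolyDP(c,6,True)[:,0]; print([(p.tolist(),ray(i,[p],.03)[0,:2].round(4).tolist()) for p in a])
go([.4506,-.302,.06],np.radians(-43.7))
```

```text
[ 0.4556 -0.303   0.1454] [-2.888 -1.234  0.   ]
sled [ 0.5428 -0.1978] [np.float32(0.0695), np.float32(0.0846)] 91.29
sled [ 0.3726 -0.3874] [np.float32(0.0583), np.float32(0.1411)] 47.92
sled [ 0.4621 -0.2957] [np.float32(0.092), np.float32(0.118)] 46.27
[([190, 0], [0.5072, -0.1562]), ([279, 92], [0.5096, -0.2393]), ([351, 18], [0.5781, -0.2389]), ([337, 0], [0.5782, -0.2242]), ([315, 0], [0.5676, -0.214]), ([313, 16], [0.5602, -0.2201]), ([278, 53], [0.5271, -0.2202]), ([261, 38], [0.5252, -0.2053]), ([260, 24], [0.5308, -0.1987]), ([281, 0], [0.5511, -0.1983]), ([252, 0], [0.5371, -0.1849]), ([241, 13], [0.5263, -0.1852]), ([228, 0], [0.5255, -0.1738])]
turn first [-0.0008 -0.0002 -0.0008] then shift cm in turned tool axes [-0.27 -0.44  8.54] |tool x [0.691 0.723 0.   ] y [ 0.723 -0.691  0.   ] q6 0.13
```

View pics/w19.png

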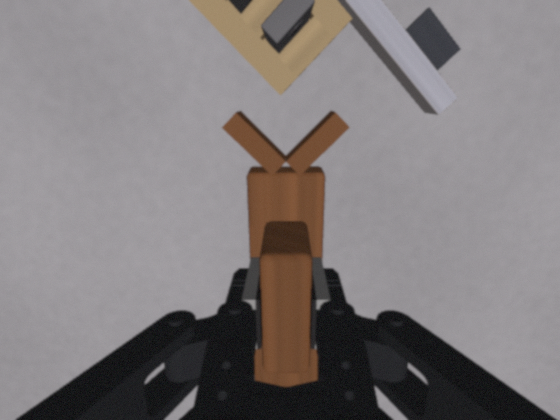

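The view shows the V notch open at (286,165), facing the sled's near rear corner at (281,92). I'll lower.

Request:
play_rows --pt "-0.2 -0.5 3 0 0 0" --pt "0 0 3 0 0 0" --pt "0 0 3 0 0 0" --pt "0 0 2.0 0 0 0" --pt "0 0 0 0 0 0"

```text
time: 53.57
tool_pos: [0.447, -0.2984, 0.0308]
tcp_rot: [-2.881, -1.231, 0.008]
wrist_force: [-0.6, 1.1, -2.7]
width: 0.219
grip_force: 68.9
```

Request:
play_rows --pt "0 0 0 0 0 0" --pt "0 0 0 0 0 0" --pt "0 0 0 0 0 0" --pt "0 0 0 0 0 0" --pt "0 0 0 0 0 0"

```text
time: 53.98
tool_pos: [0.4512, -0.3028, 0.0376]
tcp_rot: [2.888, 1.231, 0.002]
wrist_force: [0.7, -0.5, -1.1]
width: 0.225
grip_force: 68.9
```

Request:
play_rows --pt "0 0 0 0 0 0" --pt "0 0 0 0 0 0" --pt "0 0 0 0 0 0" --pt "0 0 0 0 0 0" --pt "0 0 0 0 0 0"

```text
time: 54.4
tool_pos: [0.4499, -0.302, 0.0359]
tcp_rot: [-2.89, -1.231, -0.0]
wrist_force: [-0.2, -0.6, -0.4]
width: 0.223
grip_force: 68.9
```

Request:
play_rows --pt "0 0 0.5 0 0 0" --pt "0 0 0.45 0 0 0" --pt "0 0 0 0 0 0" --pt "0 0 0 0 0 0" --pt "0 0 0 0 0 0"

```text
time: 54.82
tool_pos: [0.4498, -0.3019, 0.0261]
tcp_rot: [-2.89, -1.231, 0.0]
wrist_force: [0.1, 0.3, -2.2]
width: 0.22
grip_force: 69.0
```

Request:
play_rows --pt "0.8 0 0 0 0 0" --pt "0.8 0 0 0 0 0" --pt "0.7 0 0 0 0 0" --pt "0.3 0 0 0 0 0" --pt "0 0 0 0 0 0"

```text
time: 55.23
tool_pos: [0.4689, -0.2825, 0.0266]
tcp_rot: [2.889, 1.234, 0.001]
wrist_force: [0.9, -0.3, -2.4]
width: 0.219
grip_force: 69.0
```

Request:
play_rows --pt "0.2 0 0 0 0 0" --pt "0.2 0 0 0 0 0" --pt "0.1 0 0 0 0 0" --pt "0 0 0 0 0 0"

```text
time: 55.57
tool_pos: [0.4713, -0.2802, 0.0264]
tcp_rot: [2.889, 1.232, -0.001]
wrist_force: [-0.6, -2.8, -2.5]
width: 0.225
grip_force: 69.1
```

Contact at the expected place. Feed stage 1 advances along the fence while closing the 7 mm gap.

Request:
play_rows --pt "0.5 -0.33 0 0 0 0" --pt "0.5 -0.33 0 0 0 0" --pt "0.5 -0.33 0 0 0 0" --pt "0.5 -0.33 0 0 0 0" --pt "0 0 0 0 0 0"

```text
time: 55.98
tool_pos: [0.4752, -0.2582, 0.0268]
tcp_rot: [2.887, 1.231, -0.003]
wrist_force: [-4.7, -8.7, -1.7]
width: 0.221
grip_force: 69.3
```

```bash
cat > chk.py <<'E'
from h import *
import sys
i=optics.camera_info('wrist'); _,im=grab('wrist',sys.argv[1]); s=sensors.read_state(); i=optics.camera_info('wrist')
st=np.radians(1.3); x=np.array([np.cos(st),np.sin(st)]); y=np.array([-x[1],x[0]]); O=np.array([.5807,-.013])
h=cv2.cvtColor(im,cv2.COLOR_RGB2HSV); m=((h[:,:,0]>13)&(h[:,:,0]<30)&(h[:,:,1]>70)&(h[:,:,1]<160)&(h[:,:,2]>100)).astype(np.uint8)
f=lambda p:np.array([(p-O)@x,(p-O)@y])
R=Ro.from_rotvec(s['tcp_rot']).as_matrix()
print('tcp',s['tool_pos'].round(4),'F',s['wrist_force'].round(1),'notch st',f(s['tool_pos'][:2]+.0542*R[:2,0]).round(4),'head',np.degrees(np.arctan2(R[1,0],R[0,0])).round(2))
c=max(cv2.findContours(m[:200],cv2.RETR_EXTERNAL,cv2.CHAIN_APPROX_NONE)[0],key=cv2.contourArea)[:,0]
# near side edge: leftmost pixel per row ; rear edge via rightmost per row from bottom
L=np.array([(c[c[:,1]==r,0].min()-.5,r) for r in range(4,c[:,1].max()-12,3)]); P=ray(i,L,.03)[:,:2]; Q=np.array([f(p) for p in P])
b,a=np.polyfit(Q[:,1],Q[:,0],1); r=Q[:,0]-a-b*Q[:,1]; k=abs(r)<.0012; b,a=np.polyfit(Q[k,1],Q[k,0],1)
print('near side: x in station at y mid',(a+b*Q[:,1].mean()).round(4),'slope',b.round(4),'y range',Q[:,1].min().round(3),Q[:,1].max().round(3),k.sum())
# fence near top edge
g=im.astype(float); w=((g.min(2)>170)&(g[:,:,2]-g[:,:,0]>4)); 
F=[(np.where(w[r,280:])[0].min()+279.5,r) for r in range(4,90,4) if w[r,280:].sum()>5]
if len(F)>4:
    Q=np.array([f(p) for p in ray(i,F,.028)[:,:2]]); b2,a2=np.polyfit(Q[:,1],Q[:,0],1); print('fence edge x',a2+b2*Q[:,1].mean(),'slope',b2,len(F))
E
python3 chk.py p1
```

```text
tcp [ 0.4752 -0.2581  0.0267] F [-4.6 -8.1 -1.8] notch st [-0.0727 -0.2044] head 46.17
near side: x in station at y mid -0.0724 slope 0.0207 y range -0.195 -0.122 50
```

Request:
play_rows --pt "0.52 -0.39 0 0 0 0" --pt "0.52 -0.39 0 0 0 0" --pt "0.52 -0.39 0 0 0 0" --pt "0.52 -0.39 0 0 0 0" --pt "0 0 0 0 0 0"

```text
time: 56.45
tool_pos: [0.4751, -0.2357, 0.0272]
tcp_rot: [2.884, 1.233, -0.015]
wrist_force: [-18.0, -22.1, 5.9]
width: 0.22
grip_force: 70.3
```

```bash
python3 chk.py p2
```

```text
tcp [ 0.4751 -0.2357  0.0271] F [-16.9 -21.8   6.2] notch st [-0.0723 -0.182 ] head 46.27
near side: x in station at y mid -0.0721 slope 0.0204 y range -0.173 -0.099 50
```

Run:
```python
from h import *
im=cv2.imread('pics/p2.png')[:,:,::-1]
h=cv2.cvtColor(im,cv2.COLOR_RGB2HSV)
i=optics.camera_info('wrist')
st=np.radians(1.3); x=np.array([np.cos(st),np.sin(st)]); y=np.array([-x[1],x[0]]); O=np.array([.5807,-.013])
def f(p): p=p-O; return np.array([p@x,p@y]).round(4)
N=[];S=[]
# sample along station lines of constant y, scanning x
for yy in np.arange(-.17,-.11,.01):
    xs=np.arange(-.03,.03,.0005); X=np.array([[*(O+a*x+yy*y),.029] for a in xs]); uv=proj(i,X)
    ok=(uv[:,0]>1)&(uv[:,0]<558)&(uv[:,1]>1)&(uv[:,1]<418)
    if ok.sum()<60: continue
    v=cv2.remap(im,uv[:,0].astype(np.float32)[None],uv[:,1].astype(np.float32)[None],cv2.INTER_LINEAR)[0]
    sat=v.max(1).astype(int)-v.min(1)
    print(yy.round(3),'sled ends',xs[ok&(sat>45)].max().round(4),'V:',[(xs[k].round(4),int(v[k].max())) for k in range(0,len(xs),4) if ok[k] and -.012<xs[k]<.024])
```

```text
-0.17 sled ends -0.003 V: [(np.float64(-0.012), 162), (np.float64(-0.01), 161), (np.float64(-0.008), 161), (np.float64(-0.006), 160), (np.float64(-0.004), 161), (np.float64(-0.002), 169), (np.float64(0.0), 172)]
```

The rear of the sled is pressed against the fence with a lateral force of 17 N, so I'll ease the sideways bias and feed on.

Request:
play_rows --pt "0.36 -0.64 0 0 0 0" --pt "0.42 -0.42 0 0 0 0" --pt "0.42 -0.42 0 0 0 0" --pt "0.42 -0.42 0 0 0 0" --pt "0 0 0 0 0 0"

```text
time: 56.92
tool_pos: [0.4746, -0.209, 0.0271]
tcp_rot: [2.885, 1.232, -0.008]
wrist_force: [-9.4, -14.3, 3.6]
width: 0.224
grip_force: 70.0
```

```bash
python3 chk.py p3
```

```text
tcp [ 0.4746 -0.209   0.0271] F [-10.5 -14.6   3.4] notch st [-0.0721 -0.1553] head 46.24
near side: x in station at y mid -0.0719 slope 0.0184 y range -0.146 -0.073 50
```

Request:
play_rows --pt "0.5 -0.5 0 0 0 0" --pt "0.5 -0.5 0 0 0 0" --pt "0.5 -0.5 0 0 0 0" --pt "0.5 -0.5 0 0 0 0" --pt "0.5 -0.5 0 0 0 0"

```text
time: 57.38
tool_pos: [0.4741, -0.1749, 0.0272]
tcp_rot: [2.884, 1.231, -0.009]
wrist_force: [-9.5, -20.2, 2.9]
width: 0.223
grip_force: 70.0
```

```bash
python3 chk.py p4
```

```text
tcp [ 0.474  -0.1731  0.027 ] F [ -9.5 -16.4   4.4] notch st [-0.0719 -0.1193] head 46.21
near side: x in station at y mid -0.0716 slope 0.0186 y range -0.111 -0.037 50
```

Request:
play_rows --pt "0.5 -0.5 0 0 0 0" --pt "0.5 -0.5 0 0 0 0" --pt "0.5 -0.5 0 0 0 0" --pt "0.5 -0.5 0 0 0 0" --pt "0.5 -0.5 0 0 0 0"

```text
time: 57.85
tool_pos: [0.4735, -0.1391, 0.0271]
tcp_rot: [2.884, 1.231, -0.008]
wrist_force: [-8.4, -19.2, 4.8]
width: 0.224
grip_force: 70.1
```

Request:
play_rows --pt "0.5 -0.5 0 0 0 0" --pt "0.5 -0.5 0 0 0 0" --pt "0.5 -0.5 0 0 0 0" --pt "0.5 -0.5 0 0 0 0" --pt "0.5 -0.5 0 0 0 0"

```text
time: 58.27
tool_pos: [0.4731, -0.1035, 0.0271]
tcp_rot: [2.884, 1.232, -0.007]
wrist_force: [-7.3, -18.5, 3.8]
width: 0.223
grip_force: 70.2
```

```bash
python3 chk.py p5
```

```text
tcp [ 0.473  -0.1019  0.0269] F [ -7.6 -15.5   5. ] notch st [-0.0713 -0.0481] head 46.21
near side: x in station at y mid -0.071 slope 0.0177 y range -0.039 0.035 50
```

Request:
play_rows --pt "0.5 -0.49 0 0 0 0" --pt "0.5 -0.49 0 0 0 0" --pt "0.5 -0.49 0 0 0 0" --pt "0.5 -0.49 0 0 0 0" --pt "0.5 -0.49 0 0 0 0"

```text
time: 58.73
tool_pos: [0.4725, -0.0685, 0.027]
tcp_rot: [2.884, 1.232, -0.008]
wrist_force: [-8.2, -21.4, 5.1]
width: 0.225
grip_force: 70.5
```

Request:
play_rows --pt "0.3 -0.3 0 0 0 0" --pt "0.3 -0.3 0 0 0 0" --pt "0.3 -0.3 0 0 0 0" --pt "0 0 0 0 0 0"

```text
time: 59.07
tool_pos: [0.4723, -0.0548, 0.0269]
tcp_rot: [2.886, 1.232, -0.007]
wrist_force: [-7.1, -15.7, 4.3]
width: 0.23
grip_force: 70.2
```

```bash
python3 chk.py p6
```

```text
tcp [ 0.4723 -0.0548  0.0269] F [ -7.7 -14.9   5.2] notch st [-0.0709 -0.0011] head 46.25
near side: x in station at y mid -0.0706 slope 0.0165 y range 0.008 0.082 50
```

Nearly home. I'll push gently until the force rises against the stop.

Request:
play_rows --pt "0.2 -0.2 0 0 0 0" --pt "0.2 -0.2 0 0 0 0" --pt "0 0 0 0 0 0"

```text
time: 59.37
tool_pos: [0.4722, -0.0503, 0.027]
tcp_rot: [2.884, 1.232, -0.008]
wrist_force: [-8.2, -20.5, 7.0]
width: 0.222
grip_force: 70.4
```

Request:
play_rows --pt "0.2 -0.2 0 0 0 0" --pt "0.2 -0.2 0 0 0 0" --pt "0 0 0 0 0 0"

```text
time: 59.62
tool_pos: [0.4721, -0.0495, 0.0277]
tcp_rot: [2.875, 1.233, -0.014]
wrist_force: [-12.4, -43.0, 9.1]
width: 0.22
grip_force: 71.9
```

Request:
play_rows --pt "0.2 -0.2 0 0 0 0" --pt "0.2 -0.2 0 0 0 0" --pt "0 0 0 0 0 0"

```text
time: 59.87
tool_pos: [0.4718, -0.0477, 0.0285]
tcp_rot: [2.87, 1.232, -0.019]
wrist_force: [-16.1, -59.2, 15.2]
width: 0.224
grip_force: 79.5
```

The force jumped to 59 N, so the sled is against the stop. I'll back straight out of the notch and lift.

Request:
play_rows --pt "-0.4 0.3 0 0 0 0" --pt "-0.5 0.2 0 0 0 0" --pt "-0.8 0 0 0 0 0" --pt "-1.5 0 0 0 0 0" --pt "-2.5 0 0 0 0 0"

```text
time: 60.28
tool_pos: [0.4384, -0.079, 0.0268]
tcp_rot: [-2.89, -1.232, -0.003]
wrist_force: [0.2, -0.7, -1.8]
width: 0.223
grip_force: 69.7
```

Request:
play_rows --pt "-1 0 0 0 0 0" --pt "0 0 -2.5 0 0 0" --pt "0 0 -3.5 0 0 0" --pt "0 0 -3.5 0 0 0" --pt "0 0 -3.0 0 0 0"

```text
time: 60.7
tool_pos: [0.4304, -0.086, 0.1532]
tcp_rot: [-2.89, -1.231, -0.002]
wrist_force: [1.1, -0.2, -1.5]
width: 0.221
grip_force: 69.6
```

Run:
```python
from h import *
for k in range(6): i,im=grab('wrist')
i=optics.camera_info('wrist'); s=sensors.read_state(); print(s['tool_pos'].round(4))
h=cv2.cvtColor(im,cv2.COLOR_RGB2HSV); m=((h[:,:,0]>13)&(h[:,:,0]<30)&(h[:,:,1]>70)&(h[:,:,1]<160)&(h[:,:,2]>100)).astype(np.uint8)
for c in cv2.findContours(m[:230],cv2.RETR_EXTERNAL,cv2.CHAIN_APPROX_NONE)[0]:
    if cv2.contourArea(c)>1500:
        a=cv2.approxPolyDP(c,6,True)[:,0]; print([(p.tolist(),ray(i,[p],.03)[0,:2].round(4).tolist()) for p in a])
t,im=grab('top','top2'); h=cv2.cvtColor(im,cv2.COLOR_RGB2HSV); m=(h[:,:,0]<30)&(h[:,:,0]>12)&(h[:,:,1]>60)&(h[:,:,2]>110)
m[:150]=0;m[300:]=0
for o in rects(m,200,3000,t,.03): print('top',o['px'].round(),o['c'].round(4),o['L'],np.degrees(o['ang']).round(1))
EOF=0
```

```text
[ 0.4292 -0.0858  0.1498]
[([245, 0], [0.5076, 0.0365]), ([294, 55], [0.5081, -0.0115]), ([347, 1], [0.5572, -0.012]), ([306, 0], [0.5375, 0.0078]), ([292, 13], [0.5252, 0.0087]), ([281, 0], [0.5252, 0.0195])]
top [260. 218.] [0.5478 0.0871] [np.float32(0.0863), np.float32(0.1983)] 90.5
```

The sled is home, with its rear corner at (0.508, −0.012) as expected. Next I'll return the stick to the mat.

Request:
play_rows --pt "0 0 0 0 0 -0.1127" --pt "0 0 0 0 0 -0.1127" --pt "0 0 0 0 0 -0.1127" --pt "0 0 0 0 0 -0.1127" --pt "0 0 0 0 0 -0.1127"

```text
time: 61.47
tool_pos: [0.429, -0.086, 0.1492]
tcp_rot: [-2.425, -1.991, 0.004]
wrist_force: [-0.1, 0.6, -2.3]
width: 0.225
grip_force: 69.7
```

Request:
play_rows --pt "0 0 0 0 0 -0.1127" --pt "0 0 0 0 0 -0.1127" --pt "0.5 3.8 0 0 0 0" --pt "0.5 3.8 0 0 0 0" --pt "0.5 3.8 0 0 0 0"

```text
time: 61.88
tool_pos: [0.5436, -0.0682, 0.1489]
tcp_rot: [-2.193, -2.245, 0.003]
wrist_force: [0.3, -0.5, -0.9]
width: 0.223
grip_force: 69.7
```

Request:
play_rows --pt "0.5 3.8 0 0 0 0" --pt "0.5 3.8 0 0 0 0" --pt "0.5 3.8 0 0 0 0" --pt "0.5 3.8 0 0 0 0" --pt "0 0 0 0 0 0"

```text
time: 62.3
tool_pos: [0.7006, -0.0436, 0.1468]
tcp_rot: [-2.193, -2.248, -0.001]
wrist_force: [-0.0, -0.5, -1.3]
width: 0.223
grip_force: 69.7
```

Request:
play_rows --pt "0 0 0 0 0 0" --pt "0 0 0 0 0 0" --pt "0 0 0 0 0 0" --pt "0 0 0 0 0 0" --pt "0 0 0 0 0 0"

```text
time: 62.72
tool_pos: [0.6946, -0.0455, 0.1518]
tcp_rot: [2.195, 2.247, -0.0]
wrist_force: [0.6, 0.2, -2.4]
width: 0.225
grip_force: 69.7
```

Request:
play_rows --pt "0 0 3.5 0 0 0" --pt "0 0 3.5 0 0 0" --pt "0 0 3.0 0 0 0" --pt "0 0 1.0 0 0 0" --pt "0 0 0 0 0 0"

```text
time: 63.13
tool_pos: [0.6918, -0.045, 0.0377]
tcp_rot: [-2.191, -2.243, 0.007]
wrist_force: [-0.8, -0.1, -2.1]
width: 0.22
grip_force: 69.7
```

Request:
play_rows --pt "0 0 0 0 0 0" --pt "0 0 0 0 0 0" --pt "0 0 0 0 0 0" --pt "0 0 0 0 0 0" --pt "0 0 0 0 0 0"

```text
time: 63.55
tool_pos: [0.697, -0.0453, 0.0434]
tcp_rot: [2.193, 2.246, 0.003]
wrist_force: [0.2, 0.4, -1.5]
width: 0.223
grip_force: 69.7
```

Request:
play_rows --pt "0 0 0 0 0 0" --pt "0 0 0.5 0 0 0" --pt "0 0 0.3 0 0 0" --pt "0 0 0 0 0 0" --pt "0 0 0 0 0 0"

```text
time: 63.97
tool_pos: [0.695, -0.0451, 0.0324]
tcp_rot: [-2.194, -2.247, 0.002]
wrist_force: [0.6, 0.6, -1.6]
width: 0.221
grip_force: 69.7
```

Request:
play_rows --pt "0 0 0.3 0 0 0" --pt "0 0 0.2 0 0 0" --pt "0 0 0 0 0 0" --pt "0 0 0 0 0 0"

```text
time: 64.3
tool_pos: [0.6954, -0.0452, 0.0281]
tcp_rot: [-2.195, -2.247, 0.001]
wrist_force: [0.3, 0.9, 0.1]
width: 0.224
grip_force: 69.7
```

Request:
play_rows --pt "0 0 0.15 0 0 0" --pt "0 0 0 0 0 0" --pt "0 0 0 0 0 0"

```text
time: 64.55
tool_pos: [0.6958, -0.0452, 0.027]
tcp_rot: [2.195, 2.248, 0.0]
wrist_force: [-0.5, -0.6, -0.6]
width: 0.222
grip_force: 69.7
```

Touching the mat. I'll release, rise and check.

Request:
play_rows --pt "0 0 0 0 0 0" --pt "0 0 0 0 0 0" --pt "0 0 0 0 0 0" --pt "0 0 0 0 0 0" --grip 0.4

```text
time: 64.88
tool_pos: [0.696, -0.0452, 0.0273]
tcp_rot: [2.194, 2.247, 0.001]
wrist_force: [-0.2, 0.4, -0.6]
width: 0.599
grip_force: 0.0
```

Request:
play_rows --pt "0 0 -2 0 0 0" --pt "0 0 -3 0 0 0" --pt "0 0 -3.5 0 0 0" --pt "0 0 -3.5 0 0 0" --pt "0 0 -3.5 0 0 0"

```text
time: 65.3
tool_pos: [0.6953, -0.0452, 0.1833]
tcp_rot: [-2.195, -2.247, 0.0]
wrist_force: [0.3, -0.9, 1.1]
width: 0.601
grip_force: 0.0
```

Request:
play_rows --pt "0 0 -3 0 0 0" --pt "-2.5 0 -2 0 0 0" --pt "-3 0 0 0 0 0" --pt "0 0 0 0 0 0" --pt "0 0 0 0 0 0"

```text
time: 65.72
tool_pos: [0.6971, -0.1017, 0.2327]
tcp_rot: [2.197, 2.244, 0.001]
wrist_force: [0.1, 0.1, -0.2]
width: 0.601
grip_force: 0.0
```

```bash
python3 - <<'E'
from h import *
for k in range(4): grab('wrist')
E
python3 stick.py w20 60
python3 - <<'E'
from h import *
i=optics.camera_info('wrist'); im=cv2.imread('pics/w20.png')[:,:,::-1]
k=(im.max(2)<50)
for o in rects((k).astype(np.uint8),2000,60000,i,.004): print('mat',o['px'].round(),o['c'].round(4),o['L'])
# sled side/near corners + fence from this view
h=cv2.cvtColor(im,cv2.COLOR_RGB2HSV); m=((h[:,:,0]>13)&(h[:,:,0]<30)&(h[:,:,1]>70)&(h[:,:,1]<160)&(h[:,:,2]>100)).astype(np.uint8)
for o in rects(m,800,60000,i,.03): print('sled',o['px'].round(),o['c'].round(4),o['L'],np.degrees(o['ang']).round(2))
# side view: terminals + sled silhouettes: save & top compare of bystanders
a=cv2.imread('pics/top0.png').astype(int); _,b=grab('top','top3'); d=(np.abs(a-b[:,:,::-1].astype(int)).max(2)>45).astype(np.uint8); d[290:]=0
n,l,s,c=cv2.connectedComponentsWithStats(d); print([(s[j].tolist()) for j in range(1,n) if s[j,4]>12])
E
```

```text
[ 0.6966 -0.0992  0.2311]
left x at rear 0.6807851778534996 right 0.7180428760225055 slopes dx/dy -0.040455573340625155 -0.04287971360765111 rear [ 0.6994 -0.1282  0.02  ] 200
[(np.int64(44), np.int64(306), np.int64(308)), (np.int64(52), np.int64(257), np.int64(313)), (np.int64(60), np.int64(265), np.int64(305)), (np.int64(68), np.int64(272), np.int64(298)), (np.int64(76), np.int64(268), np.int64(304)), (np.int64(84), np.int64(268), np.int64(304)), (np.int64(92), np.int64(268), np.int64(304)), (np.int64(100), np.int64(268), np.int64(304)), (np.int64(108), np.int64(268), np.int64(304)), (np.int64(116), np.int64(268), np.int64(304)), (np.int64(124), np.int64(269), np.int64(304)), (np.int64(132), np.int64(269), np.int64(304)), (np.int64(140), np.int64(269), np.int64(304)), (np.int64(148), np.int64(269), np.int64(304)), (np.int64(156), np.int64(270), np.int64(304)), (np.int64(164), np.int64(270), np.int64(304)), (np.int64(172), np.int64(270), np.int64(304)), (np.int64(180), np.int64(271), np.int64(304)), (np.int64(188), np.int64(271), np.int64(304)), (np.int64(196), np.int64(271), np.int64(304))]
axis dir [-0.0404  0.9992] handle centre [ 0.6955 -0.0475] notch [0.6933 0.0074]
mat [287. 106.] [ 0.6964 -0.0439] [np.float32(0.0857), np.float32(0.2245)]
mat [323. 331.] [ 0.6945 -0.247 ] [np.float32(0.4449), np.float32(0.8124)]
sled [126.  44.] [0.5449 0.0237] [np.float32(0.0693), np.float32(0.07)] 90.99
[[320, 45, 62, 62, 1137], [350, 49, 39, 9, 96], [383, 53, 22, 45, 576], [381, 96, 16, 44, 415], [344, 99, 7, 6, 18], [319, 110, 50, 35, 1085], [316, 135, 15, 11, 133], [296, 140, 101, 150, 9946], [344, 145, 5, 4, 14], [281, 154, 15, 20, 88], [291, 154, 25, 7, 64], [148, 199, 17, 10, 143], [251, 204, 47, 5, 103], [222, 208, 77, 27, 180], [284, 209, 8, 16, 50], [257, 212, 7, 14, 43], [271, 214, 7, 12, 32], [167, 234, 17, 11, 130], [267, 258, 14, 9, 89]]
```

The checks agree: the sled is flush with the fence (0 mm gap) and at the stop, the stick lies centred along the mat, and the bystanders haven't moved. I'll hand in.

```bash
python3 -c "
from workcell import order
print(order.finish_job())"
```

```text
the job is handed in; nothing more can be done
None
```

The job is done and handed in, though no pass/fail result came back: five terminals are seated in the sled, the sled is fed flush along the fence to the stop, and the push stick is back flat on its mat.

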